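# Drain a blood-typing spot tile and turn it wells up on the reading stand

### The arm

A 7-joint arm with a two-finger parallel gripper is mounted at the origin on the work surface. World frame = base frame: x ahead of the robot, y to its left, z up, the work surface at z = 0. Lengths are in m, angles in rad, forces in N, time in s.
With the tool pointing down it reaches from about 0.4 to 0.9 m from the base axis. Payload 5.5 kg.
Tool frame: the origin (TCP) lies on the centre line of the jaws, within the pads' length; the fingertips stand 11 mm ahead of it and the grasp point (between the pads) lies 8 mm behind it; z points along the fingers, y is the line along which they close (so a half turn about z gives the same grasp; the last joint's range is limited). The gripper opens to 92 mm and grips with 3 to 60 N. Pads are 19 mm wide; open, the fingers measure 130 mm over their backs; the gripper's body (75 mm by 190 mm) begins 47 mm behind the grasp point.
Start: joints at [1.463, 0.501, -0.427, 1.55, 0.221, 1.138, -0.21], TCP at [0.236, -0.606, 0.238] pointing down, gripper open.
Joint ranges: [-2.88, 2.88], [-0.31, 2.03], [-1.54, 1.56], [0.2, 2.42], [-1.41, 4.55], [0.19, 2.02], [-2.57, 2.57]. Speed limits (rad/s): [2.57, 2.57, 3.14, 3.14, 3.14, 3.14, 3.14].

### API

Orientations are given as a unit quaternion [x, y, z, w].
In Python, from workcell import status, eyes, arm, spotter gives the robot as it stands. The module is installed in compiled form; this text tells all that it offers.
- The arm moves only by the tool play_rows, never from a script. Its argument "steps" is a list of rows, each a list of 6 numbers: the shift along the tool's x, y, z in units of 200 mm (1.0 is 200 mm), then the turn, a rotation vector about the tool's x, y, z in units of 0.5 rad (1.0 is 0.5 rad). In form: [[x, y, z, ax, ay, az], ...]. A call has 1 to 8 rows; each row is the pose to reach, as a shift and turn from the pose commanded when the call began, along the tool's axes at that moment; what a row does not reach only later rows make up. A row lasts 1/12 s, in which the tool goes at most 41.7 mm and 7.16 degrees, less where a joint would pass 70% of its speed; a pose out of reach is approached as far as the arm can. A call with a number of a shift or a turn outside -1 to 1 is refused whole. A call with a gripper value outside its range is refused whole. "jaw" is the closure, from 0 (fully open) to 1 (shut), set as the call begins (left out, the last holds). The fingers move at their own pace and stop on an object; "grip_force" is the grip in N (left out, the last holds). Time passes only in rows, so rows that repeat a pose let the fingers close. It gives the time, the measured TCP pose, the force, the opening and the grip force at its end, in the units of the state.
- status.read_state(): the state, without advancing time (a new reading comes with each control period).
- eyes.capture(name): name is "side" or "top"; returns a dict with "color" (384x512x3 uint8, red, green, blue), "range_z" (384x512 float32, m along the optical axis (not along the pixel's ray), 0 where there is no reading), "K" (3x3 intrinsics, pixels), "camera_from_world" (4x4, takes a point from world to camera coordinates). Camera axes: x right, y up, looking along -z (the intrinsics and any distortion apply to the point x, -y, -z); pixel columns grow to the right and rows downward; lengths in m; the calibration is good to about 2 mm. A picture is of the moment at which its call begins.
- arm.job_done(): hands the job in; it is judged then, once.
Trained networks look in a picture, given as the dict that the camera call returned (one of the last four; its "shot" number tells which), for a name from the list of things; names that differ only in an ending like _2 or _b are one class to them, and where a whole thing is asked for, a point or a joint stands for the part that bears it (a point fixed in the world has none). Each returns a list of dicts, best first, with "confidence" (0 to 1); they miss things now and then, are a little off and sometimes report something else, mostly with a low value. They report only what shows in the picture. A call takes as long as a camera call. They do not tell look-alikes from the thing itself.
- spotter.find_in(picture, target): "rect" ([centre column, centre row, width, height] as shares, 0 to 1, of the picture: columns of its width, rows of its height, round what is visible of it).
The state is a dict: "time_s": time; "joints": joint angles; "qd": joint speeds; "effort": joint torques, N m; "ee_pos": TCP position; "orientation": TCP orientation; "wrist_force": force on the tool from outside, world axes, zero at the start; "wrist_torque": the same for the moment, N m; "grip_width": finger opening in m; "grip_force": force on a finger pad.
Only numpy, scipy, OpenCV 4.12 (cv2) and the standard library are available. Lean on these libraries where they do the work, as an engineer would, in place of code of your own. Each camera call takes 0.05 s, during which the arm holds its last target. There are 200 camera calls.

### The job

The rinsed spot tile lies wells down, blue-striped back up, on the low green-ribbed drying rest. Stand it on its short end in the slot of the blue drip stand and let go of it for a second so that it drains, then lay it the other way up, wells up, squarely on the white-topped reading stand, flat between its two black end lips, and let go. Never let the tile drop onto the bench, and leave everything else on the bench where it is.

Things in the scene. Friction and masses are not known exactly. Their poses are not given: they have to be found in the camera images.
- spot_tile: The tile to turn: cream plastic plate 100 (x) x 60 (y) x 8 (z) mm, 65-105 g. Origin at its centre; z points out of the plain back (blue stripe along x), the eight round wells are on the -z face. Starts z up on the drying rest, its x along the rest's x within 0.1 rad. Its long sides overhang the rest and the reading stand by 8 mm: fingers can pinch the 60 mm width and reach down beside both.
- drying_rest: Fixed steel base 120 (x) x 44 (y) x 6 mm with two green ribs across it (8 mm thick, 44 mm long, at x = -36 and +36 mm) whose tops are 30 mm above the bench; the tile lies on the ribs. Origin on the bench under its centre, z up.
- drip_stand: Fixed blue drip stand; origin on the bench under the slot, z up. Base 80 (x) x 56 (y) x 10 mm. Slot along y, open at both ends, 12 mm wide in x, floor 10 mm above the bench; walls 46 mm long in y, straight to 30 mm, then flared to 37 mm (mouth 22 mm, 32 over all). A tile on a short end in it, width along y, has its centre 60 mm above the bench and may lean 0.2 rad about y.
- reading_stand: Fixed reading stand: grey block, white top, 108 (x) x 44 (y) mm, top 30 mm above the bench; a black lip at each x end (6 mm thick, 46 mm wide, 5 mm above the top, inner faces at x = -54 and +54 mm). Origin on the bench under its centre, z up. The tile's place is between the lips, its length along x, its centre 34 mm above the bench.
- red_dropper: Bystander, loose: amber dropper bottle with red cap, 25 mm diameter, 85 mm tall. Origin under its centre. Stands close to one x end of the drying rest, on its centre line, about 95 mm from its centre.
- blue_dropper: Bystander, loose: amber dropper bottle with blue cap, 25 mm diameter, 85 mm tall. Origin under its centre. Stands close to one x end of the reading stand, about 97 mm from its centre.
- petri_dish: Bystander, loose: low round glass dish, 40 mm diameter, 13 mm tall, at the other end of the drying rest. Origin under its centre.
- brass_weight: Bystander, loose: low brass weight, 32 mm diameter, 18 mm tall, at the other end of the reading stand. Origin under its centre.
- spare_tile: Bystander, loose: another cream tile, 100 x 60 x 8 mm, lying wells up on the bench between two stations. Origin under its centre.
- sample_pot: Bystander, loose: small jar with red cap, 30 mm diameter, 30 mm tall, between two stations. Origin under its centre.
- waste_cup: Bystander, loose: white plastic cup, 84 mm across, 85 mm tall, on the robot's left. Origin under its centre.
Things that resemble listed ones, but are neither listed nor needed, are in the scene too. What is meant by the reading_stand is not pink or purple, and is the smaller of those in its own colour.

How it is judged:
By the outcome, as a careful person would: the job done as asked, in the order asked, and still so for the second after the job is handed in, with the robot touching nothing.
It also fails if it takes over 64 s, if anything falls off the work surface, if the arm or the gripper's body presses on something with over 40 N, if the wrist force passes 120 N, or if a joint passes its speed limit or range.

## Working session

There is one attempt and no reset: what is moved stays moved. The work goes in short steps, Python scripts to look and compute and a tool call to move; the robot and the scene stay as the last step left them, time stands still between calls to the robot, and variables do not carry over. Pictures are saved under pics/ and viewed, at most 10 in all, crops included, and the job is handed in when it is done.

Besides the shell and the picture viewer there is one more tool, called by a JSON object that holds its "op" and its "data", one argument or row to a line. play_rows: Moves the arm, as the interface text tells. Its arguments: {"type":"object","properties":{"steps":{"type":"array","items":{"type":"array","items":{"type":"number"}}},"jaw":{"type":"number"},"grip_force":{"type":"number"}},"required":["steps"]}

```bash
mkdir -p pics
cat > h.py <<'E'
import numpy as np, cv2
from workcell import status, eyes, arm, spotter
def cloud(p):
    K=p["K"];z=p["range_z"];r,c=np.mgrid[:384,:512]
    X=(c-K[0,2])/K[0,0]*z;Y=(r-K[1,2])/K[1,1]*z
    C=np.stack([X,-Y,-z,np.ones_like(z)],-1)
    return (C@np.linalg.inv(p["camera_from_world"]).T)[...,:3]
def save(p,n,s=1.5): cv2.imwrite(f"pics/{n}.png",cv2.resize(p["color"][...,::-1],None,fx=s,fy=s))
E
python3 - <<'E'
from h import *
np.set_printoptions(precision=3,suppress=True)
names="spot_tile drying_rest drip_stand reading_stand red_dropper blue_dropper petri_dish brass_weight spare_tile sample_pot waste_cup".split()
for v in ("top","side"):
    p=eyes.capture(v);save(p,v+"0");W=cloud(p);np.savez(v+"0.npz",W=W,c=p["color"],K=p["K"],T=p["camera_from_world"],z=p["range_z"])
    print(v,np.linalg.inv(p["camera_from_world"])[:3,3])
    for n in names:
        for d in spotter.find_in(p,n)[:3]:
            x,y,w,h=d["rect"];c,r=int(x*512),int(y*384)
            print(n,round(d["confidence"],2),c,r,int(w*512),int(h*384),W[min(r,383),min(c,511)])
s=status.read_state();print(s)
E
```

```text
top [0.323 0.093 1.052]
spot_tile 0.91 285 172 24 30 [0.578 0.005 0.044]
drying_rest 0.51 281 170 22 36 [0.585 0.016 0.04 ]
drip_stand 0.71 375 173 29 26 [ 0.583 -0.259  0.038]
drip_stand 0.21 195 203 11 14 [0.48  0.258 0.052]
reading_stand 0.76 231 250 31 42 [0.353 0.154 0.03 ]
reading_stand 0.74 331 253 24 63 [ 0.349 -0.124  0.047]
reading_stand 0.66 163 246 40 64 [0.36  0.341 0.043]
brass_weight 0.47 205 137 10 14 [0.686 0.244 0.02 ]
spare_tile 0.88 242 191 24 34 [0.526 0.129 0.009]
sample_pot 0.43 331 181 11 13 [ 0.558 -0.131  0.029]
waste_cup 0.59 124 155 36 33 [0.627 0.484 0.008]
side [ 0.452 -0.71   0.739]
spot_tile 0.75 290 228 46 28 [0.582 0.002 0.037]
drying_rest 0.69 293 240 48 21 [ 0.589 -0.004  0.005]
drying_rest 0.51 258 204 45 19 [ 0.452 -0.71   0.739]
drip_stand 0.68 313 347 42 44 [ 0.581 -0.288  0.03 ]
reading_stand 0.9 275 169 50 21 [0.576 0.229 0.032]
reading_stand 0.63 189 199 53 29 [0.354 0.131 0.031]
reading_stand 0.62 188 151 64 32 [0.348 0.321 0.043]
red_dropper 0.6 327 211 13 30 [0.672 0.039 0.046]
blue_dropper 0.48 240 160 10 30 [0.486 0.258 0.048]
petri_dish 0.81 251 243 16 19 [ 0.493 -0.012  0.013]
brass_weight 0.65 311 168 11 9 [0.675 0.245 0.016]
spare_tile 0.83 259 205 43 23 [0.523 0.118 0.009]
spare_tile 0.54 311 168 11 11 [0.675 0.245 0.016]
spare_tile 0.23 292 240 52 15 [ 0.586 -0.007  0.007]
sample_pot 0.65 287 285 10 24 [ 0.555 -0.145  0.024]
waste_cup 0.89 276 116 26 37 [0.601 0.42  0.079]
{'time_s': 1.2, 'joints': array([ 1.463,  0.501, -0.427,  1.55 ,  0.221,  1.138, -0.21 ]), 'qd': array([ 0.001,  0.002, -0.002, -0.   , -0.001, -0.001,  0.001]), 'effort': array([  0.   , -56.647,  -5.811, -27.951,  -0.067,   0.021,   0.   ]), 'ee_pos': array([ 0.236, -0.606,  0.238]), 'orientation': array([0.983, 0.184, 0.   , 0.   ]), 'wrist_force': array([ 1.356,  0.312, -0.095]), 'wrist_torque': array([-0.033, -0.007, -0.015]), 'grip_force': 0.0, 'grip_width': 0.09174713228145678}
```

View pics/top0.png

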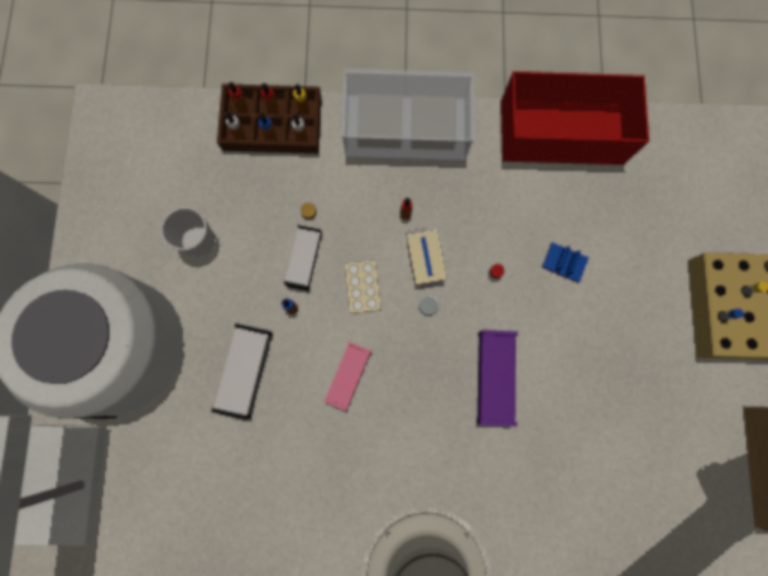

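View pics/side0.png

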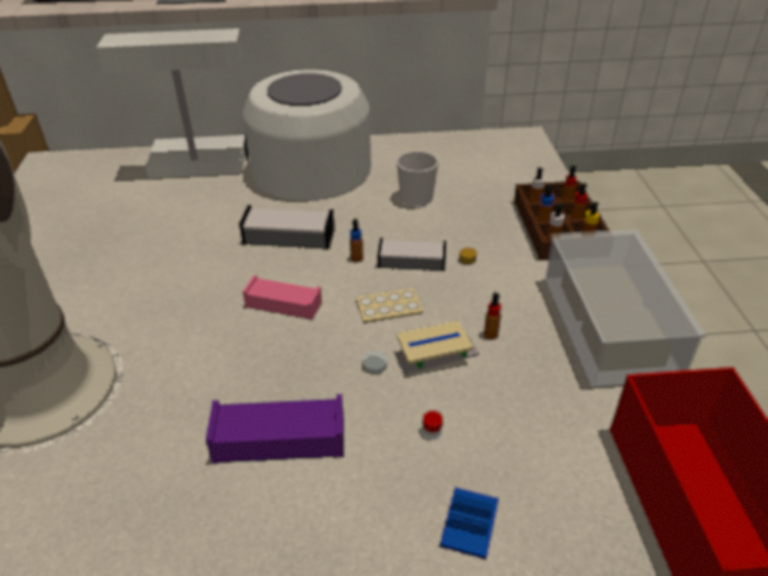

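The top view (768 px wide) shows the tile at (427,257) and the blue drip stand at (566,262). The small white-topped stand is at (303,257), with the blue dropper near it at (290,306). The larger white stand at (241,371) and the pink and purple ones are decoys. Next I'll measure the poses.

```bash
python3 - <<'E'
from h import *
np.set_printoptions(precision=4,suppress=True)
def rect(n,P):
    (c,s,a)=cv2.minAreaRect((P[:,:2]*1000).astype(np.float32))
    m=P.mean(0);u,w,v=np.linalg.svd(P[:,:2]-m[:2],full_matrices=False)
    print(n,len(P),"rect",np.array(c),np.array(s),round(a,1),"mean",m*1000,"pca deg",np.degrees(np.arctan2(v[0,1],v[0,0]))%180, "std",w/np.sqrt(len(P))*1000*np.sqrt(12))
for v in("top","side"):
    D=np.load(v+"0.npz");W=D["W"];c=D["c"].astype(int);hsv=cv2.cvtColor(D["c"],cv2.COLOR_RGB2HSV)
    print(v)
    box=lambda x,y,r:(abs(W[...,0]-x)<r)&(abs(W[...,1]-y)<r)
    Z=W[...,2]
    rect("tile",W[box(.58,.005,.075)&(Z>.031)&(Z<.048)&(np.hypot(W[...,0]-.675,W[...,1]-.04)>.02)])
    b=box(.583,-.265,.08)&(hsv[...,0]>95)&(hsv[...,0]<130)&(hsv[...,1]>120)
    rect("drip",W[b]);rect("drip hi",W[b&(Z>.03)])
    m=box(.576,.229,.075)&(Z>.022)&(Z<.045)&(np.hypot(W[...,0]-.486,W[...,1]-.258)>.022)
    rect("read",W[m]); rect("readwhite",W[m&(hsv[...,2]>140)])
    for n,q in dict(reddr=(.675,.03),bluedr=(.486,.258)).items():
        P=W[box(*q,.025)&(Z>.05)];print(n,len(P),P.mean(0),Z[box(*q,.025)].max())
    P=W[box(.5,-.55,.12)&(Z>.01)];print("rack",P.min(0),P.max(0))
E
python3 - <<'E'
import cv2,numpy as np
a=cv2.imread('pics/top0.png')
p=lambda r,c:cv2.resize(a[r-60:r+60,c-60:c+60],(380,380),interpolation=cv2.INTER_CUBIC)
cv2.imwrite('pics/crops.png',np.hstack([p(257,303),p(262,566)]))
E
```

```text
top
tile 699 rect [583.5225   8.244 ] [101.2341  60.181 ] 11.0 mean [582.6992   8.3047  39.1122] pca deg 11.254151736107417 std [100.9877  60.3627]
drip 446 rect [ 584.9632 -273.0999] [77.7933 53.5146] 68.1 mean [ 583.5613 -271.0427   17.3616] pca deg 68.41456294639164 std [75.56   52.8687]
drip hi 96 rect [ 584.5358 -272.4554] [31.5491 41.1676] 68.4 mean [ 584.1356 -271.855    34.7623] pca deg 164.2319835480792 std [42.8532 37.9482]
read 648 rect [579.2556 248.4936] [ 45.8279 120.4153] 79.2 mean [578.6145 248.1957  31.6609] pca deg 169.73034688697527 std [123.1541  45.9312]
readwhite 513 rect [579.4757 249.4398] [ 43.8348 102.4676] 79.8 mean [578.9019 249.3253  31.2205] pca deg 169.5198983139408 std [102.5565  43.6844]
reddr 46 [0.6769 0.0476 0.07  ] 0.08895736868016046
bluedr 52 [0.48   0.2664 0.0692] 0.08849322360306999
rack [ 0.4002 -0.6601  0.0101] [ 0.6004 -0.5211  0.1117]
side
tile 931 rect [581.4447   6.9097] [101.2945  64.365 ] 10.3 mean [580.467    3.3387  38.3166] pca deg 11.181163430700963 std [100.9016  63.3932]
drip 1201 rect [ 584.0452 -275.867 ] [79.4053 53.091 ] 67.8
[... 152 characters left out ...]
 [ 584.5417 -275.4141   34.1812] pca deg 160.2550770093699 std [46.4248 38.6352]
read 592 rect [576.7267 247.7169] [ 52.4265 120.0666] 79.8 mean [575.5033 243.0922  30.1929] pca deg 169.5426014588794 std [122.4039  51.4587]
readwhite 399 rect [576.3961 248.6036] [ 52.108  105.4109] 78.4 mean [576.6491 247.7541  30.7719] pca deg 169.33868350827026 std [105.647   45.7133]
reddr 110 [0.6771 0.0434 0.0667] 0.08662275697455757
bluedr 84 [0.4783 0.2623 0.0663] 0.0882455750732074Traceback (most recent call last):
  File "<stdin>", line 19, in <module>
    return umr_minimum(a, axis, None, out, keepdims, initial, where)
ValueError: zero-size array to reduction operation minimum which has no identity
```

View pics/crops.png

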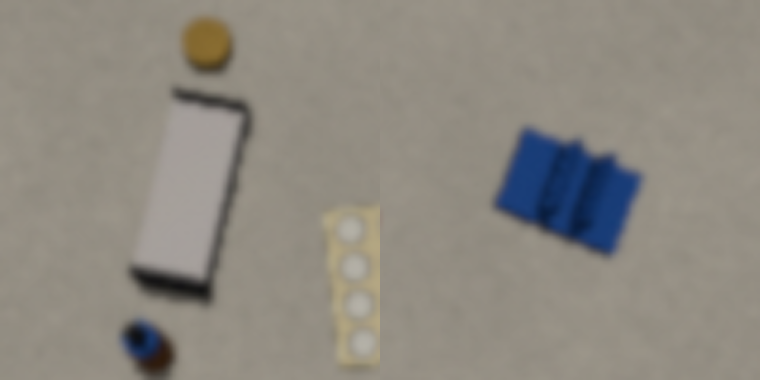

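```bash
cat >> h.py <<'E'
from scipy.spatial.transform import Rotation as Ro
from scipy.spatial.transform import Slerp
def RR(yaw,pitch):
    y=np.radians(yaw);R0=np.array([[np.cos(y),np.sin(y),0],[np.sin(y),-np.cos(y),0],[0,0,-1]]).astype(float)
    return R0@Ro.from_euler("y",pitch,degrees=True).as_matrix()
def tcp(g,yaw,pitch): return np.array(g)+RR(yaw,pitch)[:,2]*0.008   # TCP for grasp point g
def plan(stages,start=None):
    """stages: list of (grasp point,yaw,pitch). prints rows per call"""
    s=status.read_state()
    p,R=(s["ee_pos"],Ro.from_quat(s["orientation"]).as_matrix()) if start is None else (tcp(*start),RR(*start[1:]))
    for g,y,t in stages:
        p2,R2=tcp(g,y,t),RR(y,t);w=Ro.from_matrix(R.T@R2).as_rotvec();d=R.T@(p2-p)
        n=int(max(np.ceil(np.abs(d).max()/.2-1e-6),np.ceil(np.abs(w).max()/.5-1e-6),1))
        sl=Slerp([0,1],Ro.from_matrix([R,R2]))
        for k in range(n):
            Ra,Rb=sl(k/n).as_matrix(),sl((k+1)/n).as_matrix();dd=(p2-p)/n
            v=np.r_[Ra.T@dd/.2,Ro.from_matrix(Ra.T@Rb).as_rotvec()/.5]
            print(np.round(v,3).tolist(),"rows",int(max(np.ceil(np.linalg.norm(dd)/.0417),np.ceil(np.degrees(np.linalg.norm(v[3:]*.5))/7.16))))
        print("--");p,R=p2,R2
def where():
    s=status.read_state();R=Ro.from_quat(s["orientation"]).as_matrix();z=R[:,2];g=s["ee_pos"]-z*.008
    y=R[:,1];yaw=np.degrees(np.arctan2(y[0],-y[1]))
    print("t",round(s["time_s"],2),"grasp",g.round(4),"yaw",yaw.round(2),"pitch",np.degrees(np.arctan2(z@[np.cos(np.radians(yaw)),np.sin(np.radians(yaw)),0],-z[2])).round(2),"yz",y[2].round(3),"j",np.round(s["joints"],2),"F",np.round(s["wrist_force"],1),"w",round(s["grip_width"],4),"gf",round(s["grip_force"],1))
E
python3 - <<'E'
from h import *
where()
plan([((.584,-.274,.22),68.2,0),((.584,-.274,.22),68.2,60)])
plan([((.584,-.274,.22),68.2,-60),],((.584,-.274,.22),68.2,60))
E
```

```text
t 1.2 grasp [ 0.2356 -0.6058  0.2457] yaw 21.25 pitch 0.0 yz 0.0 j [ 1.46  0.5  -0.43  1.55  0.22  1.14 -0.21] F [ 1.4  0.3 -0.1] w 0.0917 gf 0.0
[0.742, -0.305, 0.043, 0.0, -0.0, -0.546] rows 4
[0.796, -0.094, 0.043, 0.0, -0.0, -0.546] rows 4
[0.792, 0.125, 0.043, 0.0, -0.0, -0.546] rows 4
--
[0.012, -0.0, -0.007, -0.0, 0.698, 0.0] rows 3
[0.013, -0.0, -0.002, -0.0, 0.698, -0.0] rows 3
[0.013, -0.0, 0.002, -0.0, 0.698, 0.0] rows 3
--
[-0.007, 0.0, -0.012, 0.0, -0.838, -0.0] rows 4
[-0.011, 0.0, -0.008, -0.0, -0.838, 0.0] rows 4
[-0.014, 0.0, -0.003, 0.0, -0.838, -0.0] rows 4
[-0.014, 0.0, 0.003, -0.0, -0.838, -0.0] rows 4
[-0.011, 0.0, 0.008, 0.0, -0.838, 0.0] rows 4
--
```

{"op": "play_rows", "data": {
  "steps": [
    [0.742, -0.305, 0.043, 0, 0, -0.546],
    [0.742, -0.305, 0.043, 0, 0, -0.546],
    [0.742, -0.305, 0.043, 0, 0, -0.546],
    [0.742, -0.305, 0.043, 0, 0, -0.546],
    [0.742, -0.305, 0.043, 0, 0, -0.546]
  ]
}}

```text
time_s: 1.62
ee_pos: [0.36, -0.4872, 0.2296]
orientation: [0.947, 0.322, 0.003, -0.001]
wrist_force: [1.1, 0.8, -0.4]
grip_width: 0.0916
grip_force: 0.0
```

{"op": "play_rows", "data": {
  "steps": [
    [0.796, -0.094, 0.043, 0, 0, -0.546],
    [0.796, -0.094, 0.043, 0, 0, -0.546],
    [0.796, -0.094, 0.043, 0, 0, -0.546],
    [0.796, -0.094, 0.043, 0, 0, -0.546],
    [0.796, -0.094, 0.043, 0, 0, -0.546]
  ]
}}

```text
time_s: 2.03
ee_pos: [0.4748, -0.376, 0.2211]
orientation: [0.894, 0.448, 0.003, -0.001]
wrist_force: [1.2, 0.8, 1.0]
grip_width: 0.0914
grip_force: 0.0
```

{"op": "play_rows", "data": {
  "steps": [
    [0.792, 0.125, 0.043, 0, 0, -0.546],
    [0.792, 0.125, 0.043, 0, 0, -0.546],
    [0.792, 0.125, 0.043, 0, 0, -0.546],
    [0.792, 0.125, 0.043, 0, 0, -0.546],
    [0.792, 0.125, 0.043, 0, 0, -0.546]
  ]
}}

```text
time_s: 2.45
ee_pos: [0.5897, -0.2647, 0.2124]
orientation: [0.825, 0.565, 0.004, -0.001]
wrist_force: [1.5, 2.0, 0.7]
grip_width: 0.0918
grip_force: 0.0
```

{"op": "play_rows", "data": {
  "steps": [
    [0.012, 0, -0.007, 0, 0.7, 0],
    [0.012, 0, -0.007, 0, 0.7, 0],
    [0.012, 0, -0.007, 0, 0.7, 0],
    [0.012, 0, -0.007, 0, 0.7, 0]
  ]
}}

```text
time_s: 2.78
ee_pos: [0.5815, -0.2801, 0.2104]
orientation: [0.819, 0.547, 0.144, -0.098]
wrist_force: [-0.9, -1.6, -1.1]
grip_width: 0.0922
grip_force: 0.0
```

{"op": "play_rows", "data": {
  "steps": [
    [0.012, 0, -0.002, 0, 0.7, 0],
    [0.012, 0, -0.002, 0, 0.7, 0],
    [0.012, 0, -0.002, 0, 0.7, 0],
    [0.012, 0, -0.002, 0, 0.7, 0]
  ]
}}

```text
time_s: 3.12
ee_pos: [0.5821, -0.276, 0.209]
orientation: [0.781, 0.522, 0.284, -0.194]
wrist_force: [-0.4, -1.5, -2.1]
grip_width: 0.0918
grip_force: 0.0
```

{"op": "play_rows", "data": {
  "steps": [
    [0.012, 0, 0.002, 0, 0.7, 0],
    [0.012, 0, 0.002, 0, 0.7, 0],
    [0.012, 0, 0.002, 0, 0.7, 0],
    [0.012, 0, 0.002, 0, 0.7, 0]
  ]
}}

```text
time_s: 3.45
ee_pos: [0.5839, -0.2701, 0.2091]
orientation: [0.719, 0.481, 0.414, -0.284]
wrist_force: [-0.2, -1.3, -2.9]
grip_width: 0.0915
grip_force: 0.0
```

```bash
python3 -c "
from h import *
where()"
```

```text
t 3.45 grasp [ 0.5813 -0.2766  0.213 ] yaw 67.94 pitch 60.26 yz -0.009 j [ 1.4   1.07 -0.99  1.44 -0.19  1.26  0.31] F [-0.2 -1.3 -2.9] w 0.0915 gf 0.0
```

{"op": "play_rows", "data": {
  "steps": [
    [-0.007, 0, -0.012, 0, -0.838, 0],
    [-0.007, 0, -0.012, 0, -0.838, 0],
    [-0.007, 0, -0.012, 0, -0.838, 0],
    [-0.007, 0, -0.012, 0, -0.838, 0]
  ]
}}

```text
time_s: 3.78
ee_pos: [0.589, -0.2656, 0.2218]
orientation: [0.786, 0.538, 0.254, -0.168]
wrist_force: [1.4, 1.3, 1.1]
grip_width: 0.0916
grip_force: 0.0
```

{"op": "play_rows", "data": {
  "steps": [
    [-0.01, 0, -0.008, 0, -0.838, 0],
    [-0.01, 0, -0.008, 0, -0.838, 0],
    [-0.01, 0, -0.008, 0, -0.838, 0],
    [-0.01, 0, -0.008, 0, -0.838, 0]
  ]
}}

```text
time_s: 4.12
ee_pos: [0.5885, -0.2665, 0.2224]
orientation: [0.821, 0.562, 0.086, -0.052]
wrist_force: [0.5, 1.2, 1.6]
grip_width: 0.0919
grip_force: 0.0
```

{"op": "play_rows", "data": {
  "steps": [
    [-0.014, 0, -0.003, 0, -0.838, 0],
    [-0.014, 0, -0.003, 0, -0.838, 0],
    [-0.014, 0, -0.003, 0, -0.838, 0],
    [-0.014, 0, -0.003, 0, -0.838, 0]
  ]
}}

```text
time_s: 4.45
ee_pos: [0.5876, -0.2681, 0.221]
orientation: [0.821, 0.562, -0.085, 0.065]
wrist_force: [1.4, 2.0, 0.9]
grip_width: 0.092
grip_force: 0.0
```

{"op": "play_rows", "data": {
  "steps": [
    [-0.014, 0, 0.003, 0, -0.838, 0],
    [-0.014, 0, 0.003, 0, -0.838, 0],
    [-0.014, 0, 0.003, 0, -0.838, 0],
    [-0.014, 0, 0.003, 0, -0.838, 0]
  ]
}}

```text
time_s: 4.78
ee_pos: [0.5859, -0.2708, 0.2187]
orientation: [0.785, 0.537, -0.254, 0.178]
wrist_force: [-0.3, 2.2, 0.4]
grip_width: 0.0917
grip_force: 0.0
```

{"op": "play_rows", "data": {
  "steps": [
    [-0.01, 0, 0.008, 0, -0.838, 0],
    [-0.01, 0, 0.008, 0, -0.838, 0],
    [-0.01, 0, 0.008, 0, -0.838, 0],
    [-0.01, 0, 0.008, 0, -0.838, 0],
    [-0.01, 0, 0.008, 0, -0.838, 0]
  ]
}}

```text
time_s: 5.2
ee_pos: [0.5836, -0.2747, 0.2155]
orientation: [0.715, 0.489, -0.412, 0.283]
wrist_force: [-1.3, 0.1, 0.6]
grip_width: 0.0918
grip_force: 0.0
```

```bash
python3 -c "
from h import *
where()
a=((.584,-.274,.213),68.2,-60)
A=((.5825,.0075,.16),11.2,30)
plan([((.584,-.274,.213),68.2,-20),A])
"
```

```text
t 5.2 grasp [ 0.5861 -0.2683  0.2195] yaw 68.8 pitch -59.89 yz 0.002 j [ 0.16  0.79 -0.32  1.55  1.07  1.63 -0.92] F [-1.3  0.1  0.6] w 0.0918 gf 0.0
[0.019, 0.0, 0.017, 0.008, 0.696, 0.007] rows 3
[0.012, 0.0, 0.022, 0.008, 0.696, 0.007] rows 3
--
[0.446, -0.171, -0.069, -0.06, 0.532, 0.681] rows 4
[0.368, -0.311, 0.033, -0.06, 0.532, 0.681] rows 4
[0.224, -0.415, 0.102, -0.06, 0.532, 0.681] rows 4
--
```

{"op": "play_rows", "data": {
  "steps": [
    [0.019, 0, 0.017, 0.008, 0.696, 0.007],
    [0.019, 0, 0.017, 0.008, 0.696, 0.007],
    [0.019, 0, 0.017, 0.008, 0.696, 0.007],
    [0.019, 0, 0.017, 0.008, 0.696, 0.007]
  ]
}}

```text
time_s: 5.53
ee_pos: [0.5825, -0.286, 0.2187]
orientation: [0.783, 0.521, -0.279, 0.195]
wrist_force: [0.4, -1.9, 0.3]
grip_width: 0.0919
grip_force: 0.0
```

{"op": "play_rows", "data": {
  "steps": [
    [0.012, 0, 0.022, 0.008, 0.696, 0.007],
    [0.012, 0, 0.022, 0.008, 0.696, 0.007],
    [0.012, 0, 0.022, 0.008, 0.696, 0.007],
    [0.012, 0, 0.022, 0.008, 0.696, 0.007]
  ]
}}

```text
time_s: 5.87
ee_pos: [0.5796, -0.2886, 0.2099]
orientation: [0.821, 0.544, -0.144, 0.099]
wrist_force: [0.1, -1.3, 0.0]
grip_width: 0.0918
grip_force: 0.0
```

{"op": "play_rows", "data": {
  "steps": [
    [0.446, -0.171, -0.069, -0.06, 0.532, 0.681],
    [0.446, -0.171, -0.069, -0.06, 0.532, 0.681],
    [0.446, -0.171, -0.069, -0.06, 0.532, 0.681],
    [0.446, -0.171, -0.069, -0.06, 0.532, 0.681]
  ]
}}

```text
time_s: 6.2
ee_pos: [0.5824, -0.1807, 0.1881]
orientation: [0.909, 0.413, -0.008, 0.058]
wrist_force: [-0.6, -0.7, -0.0]
grip_width: 0.0917
grip_force: 0.0
```

{"op": "play_rows", "data": {
  "steps": [
    [0.368, -0.311, 0.033, -0.06, 0.532, 0.681],
    [0.368, -0.311, 0.033, -0.06, 0.532, 0.681],
    [0.368, -0.311, 0.033, -0.06, 0.532, 0.681],
    [0.368, -0.311, 0.033, -0.06, 0.532, 0.681]
  ]
}}

```text
time_s: 6.53
ee_pos: [0.5825, -0.0854, 0.1698]
orientation: [0.958, 0.258, 0.127, 0.016]
wrist_force: [-0.7, -0.8, 0.2]
grip_width: 0.0919
grip_force: 0.0
```

{"op": "play_rows", "data": {
  "steps": [
    [0.224, -0.415, 0.102, -0.06, 0.532, 0.681],
    [0.224, -0.415, 0.102, -0.06, 0.532, 0.681],
    [0.224, -0.415, 0.102, -0.06, 0.532, 0.681],
    [0.224, -0.415, 0.102, -0.06, 0.532, 0.681],
    [0.224, -0.415, 0.102, -0.06, 0.532, 0.681],
    [0.224, -0.415, 0.102, -0.06, 0.532, 0.681]
  ]
}}

```text
time_s: 7.03
ee_pos: [0.5852, 0.0067, 0.1527]
orientation: [0.962, 0.092, 0.256, -0.024]
wrist_force: [-0.2, 0.5, 0.4]
grip_width: 0.0916
grip_force: 0.0
```

```bash
python3 -c "
from h import *
where()
plan([((.573,.0055,.09),11.2,30),((.573,.0055,.034),11.2,30)])
"
```

```text
t 7.03 grasp [0.5813 0.0059 0.1596] yaw 10.94 pitch 29.82 yz 0.001 j [ 0.65  0.34 -0.73  2.22  0.75  0.19 -2.08] F [-0.2  0.5  0.4] w 0.0916 gf 0.0
[-0.208, -0.006, 0.282, 0.006, 0.006, -0.007] rows 2
--
[-0.14, 0.0, 0.242, 0.0, 0.0, 0.0] rows 2
--
```

{"op": "play_rows", "data": {
  "steps": [
    [-0.1, -0.006, 0.15, 0.006, 0.006, -0.007],
    [-0.208, -0.006, 0.282, 0.006, 0.006, -0.007],
    [-0.208, -0.006, 0.282, 0.006, 0.006, -0.007],
    [-0.208, -0.006, 0.282, 0.006, 0.006, -0.007],
    [-0.208, -0.006, 0.282, 0.006, 0.006, -0.007]
  ]
}}

```text
time_s: 7.45
ee_pos: [0.5831, -0.0013, 0.0965]
orientation: [0.964, 0.098, 0.244, -0.029]
wrist_force: [0.3, 0.8, -0.6]
grip_width: 0.0919
grip_force: 0.0
```

```bash
python3 -c "
from h import *
where()
plan([((.573,.0055,.034),11.2,30)])
p=eyes.capture('side');cv2.imwrite('pics/s1.png',cv2.resize(p['color'][150:320,180:400,::-1],None,fx=3,fy=3))
"
```

```text
t 7.45 grasp [ 0.5794 -0.0022  0.1036] yaw 11.71 pitch 28.4 yz -0.009 j [ 0.66  0.49 -0.74  2.23  1.32  0.19 -2.57] F [ 0.3  0.8 -0.6] w 0.0919 gf 0.0
[-0.185, -0.04, 0.295, -0.024, 0.056, 0.007] rows 2
--
```

View pics/s1.png

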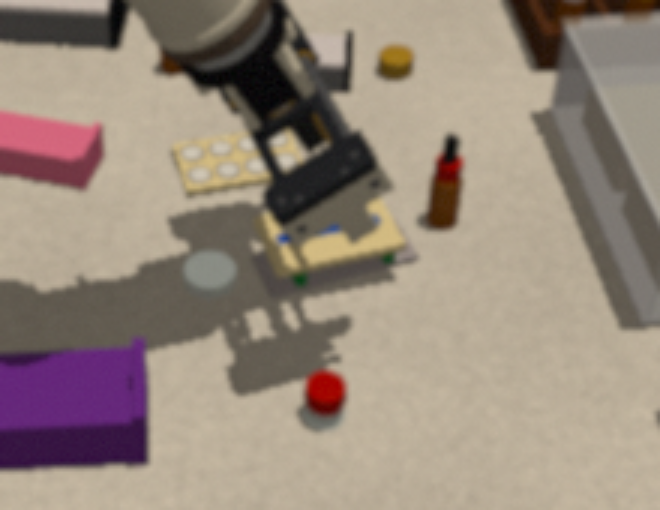

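The side view shows the gripper over the tile, tilted toward the robot. Joints 6 and 7 are at their limits in this branch. I'll fit a kinematic model from the states recorded so far so I can choose a better branch.

```bash
cat > kin.py <<'E'
import numpy as np, itertools
from scipy.spatial.transform import Rotation as Ro
from scipy.optimize import least_squares
from h import *
s=status.read_state()
J=np.array([[1.463,.501,-.427,1.55,.221,1.138,-.21],[1.4,1.07,-.99,1.44,-.19,1.26,.31],[.16,.79,-.32,1.55,1.07,1.63,-.92],[.65,.34,-.73,2.22,.75,.19,-2.08],s["joints"]])
Q=np.array([[.983,.184,0,0],[.719,.481,.414,-.284],[.715,.489,-.412,.283],[.962,.092,.256,-.024],s["orientation"]])
P=np.array([[.236,-.606,.238],[.5839,-.2701,.2091],[.5836,-.2747,.2155],[.5852,.0067,.1527],s["ee_pos"]])
if __name__=="__main__":
    best=[]
    for sg in itertools.product([1,-1],repeat=7):
        for o1 in (0,90,180,270):
          for o6 in (0,90,180,270):
            for o4 in (0,90):
              for o2 in (0,90):
                A=np.degrees(J)*sg+[o1,o2,0,o4,0,o6,0]
                R=Ro.from_euler("ZYZYZYZ",A,degrees=True)
                # unknown constant tool rotation about z
                E=R.inv()*Ro.from_quat(Q); M=E.mean(); e=(M.inv()*E).magnitude().mean()
                best.append((e,sg,o1,o2,o4,o6,M.as_euler("xyz",degrees=True).round(1)))
    best.sort(key=lambda b:b[0])
    for b in best[:6]:print(b)
E
python3 kin.py
```

```text
Traceback (most recent call last):
  File "kin.py", line 17, in <module>
    R=Ro.from_euler("ZYZYZYZ",A,degrees=True)
  File "scipy/spatial/transform/_rotation.pyx", line 1413, in scipy.spatial.transform._rotation.Rotation.from_euler
ValueError: Expected axis specification to be a non-empty string of upto 3 characters, got ZYZYZYZ
```

```bash
sed -i 's|R=Ro.from_euler("ZYZYZYZ",A,degrees=True)|R=Ro.from_euler("ZYZ",A[:,:3],degrees=True)*Ro.from_euler("YZY",A[:,3:6],degrees=True)*Ro.from_euler("z",A[:,6],degrees=True)|' kin.py; time python3 kin.py
```

```text
(np.float64(0.003082415257266659), (-1, 1, -1, 1, -1, 1, 1), 0, 0, 0, 180, array([-180.,    0.,   90.]))
(np.float64(0.003082415257266703), (-1, -1, -1, -1, -1, -1, 1), 180, 0, 0, 180, array([-180.,    0.,  -90.]))
(np.float64(0.0030824152572667294), (-1, 1, -1, 1, -1, 1, -1), 0, 0, 0, 0, array([ 0., -0., 90.]))
(np.float64(0.003082415257266752), (-1, -1, -1, -1, -1, -1, -1), 180, 0, 0, 0, array([  0.,  -0., -90.]))
(np.float64(0.44243928837078483), (-1, 1, 1, -1, 1, -1, 1), 180, 90, 0, 0, array([163.4, -14.5, -84.4]))
(np.float64(0.44243928837078483), (-1, -1, -1, 1, -1, 1, 1), 0, 90, 0, 180, array([163.4, -14.5,  95.6]))
real	0m4.084s
user	0m4.624s
sys	0m0.159s
```

```bash
cat > fk.py <<'E'
from kin import *
SG=np.array([-1,1,-1,1,-1,1,-1.])
def fk(j,L):
    j=np.asarray(j)*SG; e=lambda a,x:Ro.from_euler(a,x).as_matrix()
    A=e("ZY",j[:2]);B=A@e("ZY",j[2:4]);C=B@e("ZY",j[4:6]);D=C@e("z",j[6])@e("z",np.pi/2)
    Az=A@e("z",j[2]); Bz=B@e("z",j[4])
    p=np.array([0,0,L[0]])+Az@[L[1],0,L[2]]+Bz@[L[3],0,L[4]]+C@[L[5],0,L[6]]+e("z",j[0])@[L[7],0,0]
    return p,D
L=least_squares(lambda L:np.r_[np.concatenate([fk(j,L)[0]-p for j,p in zip(J,P)]),1e-4*L],[.3,0,.4,0,.4,0,.2,0]).x
LO=np.array([-2.88,-.31,-1.54,.2,-1.41,.19,-2.57]);HI=np.array([2.88,2.03,1.56,2.42,4.55,2.02,2.57])
def sols(g,y,t,n=200,seed=0):
    """random-start IK; returns set of joint solutions sorted by margin"""
    rng=np.random.default_rng(seed);p,R=tcp(g,y,t),RR(y,t);out=[]
    for _ in range(n):
        r=least_squares(lambda j:np.r_[(fk(j,L)[0]-p)*5,(fk(j,L)[1]-R).ravel()],rng.uniform(LO,HI),bounds=(LO,HI),xtol=1e-6,max_nfev=40)
        if r.cost<1e-6: out.append(((np.minimum(r.x-LO,HI-r.x)).min(),r.x))
    out.sort(key=lambda a:-a[0]);return out
if __name__=="__main__":
    print(L.round(4)); print([np.round((fk(j,L)[0]-p)*1000,1).tolist() for j,p in zip(J,P)])
    for n,q in dict(pick30=((.573,.0055,.034),11.2,30),pick0=((.573,.0055,.034),11.2,0),pickm30=((.59,.0095,.034),11.2,-30),pickm30f=((.59,.0095,.034),191.2,-30),pick30f=((.59,.0095,.034),191.2,30),drip60=((.584,-.274,.07),68.2,60),dripm60=((.584,-.274,.06),68.2,-60),place30=((.578,.2487,.034),-10.4,30),place30f=((.578,.2487,.034),169.6,30),placem30=((.578,.2487,.034),-10.4,-30)).items():
        o=sols(*q,n=60);print(n,len(o));[print("   ",round(a,2),x.round(2)) for a,x in o[:8:2]]
E
time python3 fk.py
```

```text
[ 0.3285 -0.0341  0.516   0.008   0.4615 -0.0087  0.3651  0.0238]
[[9.4, 6.6, -7.6], [-1.0, -4.4, 4.6], [1.5, -1.0, 1.7], [-1.2, 0.1, -0.7], [1.5, 0.6, 2.0]]
pick30 29
    0.14 [-0.77  1.    1.2   2.28  4.35  1.01  0.3 ]
    0.13 [-0.54  0.71  0.81  2.29  4.31  0.64  0.5 ]
    0.13 [-0.38  0.63  0.58  2.29  4.23  0.5   0.64]
    0.12 [-0.15  0.56  0.28  2.3   4.05  0.35  0.87]
pick0 32
    0.54 [-0.62  0.84  0.92  1.87 -0.87  0.89 -0.63]
    0.54 [ 0.45  0.73 -0.67  1.88  0.65  0.76 -1.96]
    0.54 [ 0.43  0.72 -0.63  1.88  0.61  0.75 -1.93]
    0.54 [-0.42  0.71  0.6   1.88 -0.58  0.73 -0.87]
pickm30 34
    0.66 [-0.1   0.94  0.08  1.36  0.01  1.36 -1.42]
    0.66 [-0.17  0.95  0.21  1.36 -0.08  1.36 -1.34]
    0.65 [-0.23  0.96  0.31  1.36 -0.15  1.37 -1.29]
    0.65 [ 0.02  0.94 -0.14  1.36  0.17  1.37 -1.55]
pickm30f 35
    0.18 [ 0.95  1.16 -1.33  2.24  1.94  0.92  0.27]
    0.18 [ 0.9   1.03 -1.21  2.24  1.94  0.76  0.19]
    0.17 [ 0.83  0.9  -1.07  2.25  1.97  0.62  0.09]
    0.17 [ 0.75  0.8  -0.93  2.25  2.03  0.49 -0.03]
pick30f 37
    0.66 [-0.12  0.94  0.11  1.36 -0.01  
[... 629 characters left out ...]
  0.06 [-0.33  0.66 -0.37  2.09  1.56  0.58  2.51]
    0.06 [-0.35  0.65 -0.34  2.09  1.55  0.56  2.51]
    0.06 [-0.24  0.68 -0.5   2.09  1.59  0.66  2.51]
    0.05 [-0.15  0.72 -0.62  2.09  1.61  0.74  2.52]
place30f 35
    0.69 [-0.08  1.   -0.38  1.3   0.05  1.33  1.  ]
    0.68 [-0.07  1.   -0.41  1.3   0.07  1.34  0.98]
    0.68 [-0.17  0.97 -0.2   1.31 -0.08  1.34  1.1 ]
    0.68 [-0.05  1.01 -0.43  1.3   0.09  1.34  0.97]
placem30 27
    0.65 [-0.32  0.97  0.08  1.31 -0.29  1.37 -1.88]
    0.64 [-0.37  0.97  0.18  1.31 -0.36  1.38 -1.83]
    0.61 [-0.44  0.99  0.31  1.31 -0.45  1.41 -1.76]
    0.56 [-0.52  1.01  0.47  1.3  -0.56  1.46 -1.68]
real	0m53.651s
user	0m54.157s
sys	0m0.132s
```

```bash
python3 -c "
from h import *
c=(.5825,.0075)
plan([((*c,.15),11.2,0),((*c,.15),11.2,-25),((*c,.09),11.2,-25)])
"
```

```text
[0.107, -0.046, -0.194, -0.023, -0.995, 0.007] rows 4
--
[-0.017, 0.0, -0.004, 0.0, -0.873, 0.0] rows 4
--
[0.127, 0.0, 0.272, 0.0, 0.0, 0.0] rows 2
--
```

{"op": "play_rows", "data": {
  "steps": [
    [0.107, -0.046, -0.194, 0, 0, 0],
    [0.107, -0.046, -0.194, -0.023, -0.995, 0.007],
    [0.107, -0.046, -0.194, -0.023, -0.995, 0.007],
    [0.107, -0.046, -0.194, -0.023, -0.995, 0.007],
    [0.107, -0.046, -0.194, -0.023, -0.995, 0.007],
    [0.107, -0.046, -0.194, -0.023, -0.995, 0.007]
  ]
}}

```text
time_s: 8.0
ee_pos: [0.5849, 0.007, 0.1455]
orientation: [0.995, 0.095, -0.0, -0.0]
wrist_force: [1.8, 0.2, 0.3]
grip_width: 0.0915
grip_force: 0.0
```

{"op": "play_rows", "data": {
  "steps": [
    [-0.017, 0, -0.004, 0, -0.873, 0],
    [-0.017, 0, -0.004, 0, -0.873, 0],
    [-0.017, 0, -0.004, 0, -0.873, 0],
    [-0.017, 0, -0.004, 0, -0.873, 0],
    [-0.017, 0, -0.004, 0, -0.873, 0]
  ]
}}

```text
time_s: 8.42
ee_pos: [0.5809, 0.0075, 0.1428]
orientation: [0.972, 0.093, -0.216, 0.021]
wrist_force: [-0.4, 1.0, 0.3]
grip_width: 0.0921
grip_force: 0.0
```

```bash
python3 -c "
from h import *
where()
c=(.5825,.0075)
plan([((*c,.09),11.2,-25)])
"
```

```text
t 8.42 grasp [0.5842 0.0081 0.15  ] yaw 10.97 pitch -25.08 yz -0.0 j [ 0.45  0.93 -0.92  1.41  0.6   1.59 -1.91] F [-0.4  1.   0.3] w 0.0921 gf 0.0
[0.119, 0.001, 0.276, -0.003, 0.003, -0.007] rows 2
--
```

{"op": "play_rows", "data": {
  "steps": [
    [0.119, 0.001, 0.276, 0, 0, -0.007],
    [0.119, 0.001, 0.276, 0, 0, -0.007],
    [0.119, 0.001, 0.276, 0, 0, -0.007],
    [0.119, 0.001, 0.276, 0, 0, -0.007]
  ]
}}

```text
time_s: 8.75
ee_pos: [0.5772, 0.004, 0.0838]
orientation: [0.972, 0.095, -0.216, 0.02]
wrist_force: [-0.0, 0.5, 0.5]
grip_width: 0.0916
grip_force: 0.0
```

```bash
python3 -c "
from h import *
where()
c=(.5825,.0075)
plan([((*c,.034),11.2,-25)])
"
```

```text
t 8.75 grasp [0.5805 0.0046 0.0911] yaw 11.15 pitch -25.0 yz -0.001 j [ 0.44  0.99 -0.89  1.44  0.64  1.51 -1.93] F [-0.   0.5  0.5] w 0.0916 gf 0.0
[0.132, -0.012, 0.253, -0.003, 0.0, -0.0] rows 2
--
```

{"op": "play_rows", "data": {
  "steps": [
    [0.066, -0.012, 0.126, 0, 0, 0],
    [0.132, -0.012, 0.253, 0, 0, 0],
    [0.132, -0.012, 0.253, 0, 0, 0],
    [0.132, -0.012, 0.253, 0, 0, 0],
    [0.132, -0.012, 0.253, 0, 0, 0]
  ]
}}

```text
time_s: 9.17
ee_pos: [0.5817, 0.0073, 0.0292]
orientation: [0.972, 0.095, -0.213, 0.02]
wrist_force: [1.2, 0.5, -0.8]
grip_width: 0.0923
grip_force: 0.0
```

{"op": "play_rows", "data": {
  "steps": [
    [0, 0, 0, 0, 0, 0],
    [0, 0, 0, 0, 0, 0],
    [0, 0, 0, 0, 0, 0],
    [0, 0, 0, 0, 0, 0],
    [0, 0, 0, 0, 0, 0],
    [0, 0, 0, 0, 0, 0]
  ],
  "jaw": 1,
  "grip_force": 35
}}

```text
time_s: 9.67
ee_pos: [0.5807, 0.0069, 0.027]
orientation: [0.972, 0.095, -0.215, 0.02]
wrist_force: [0.0, -0.6, 1.5]
grip_width: 0.0596
grip_force: 35.0
```

```bash
python3 -c "
from h import *
where()
p=eyes.capture('side');cv2.imwrite('pics/s2.png',cv2.resize(p['color'][150:320,180:400,::-1],None,fx=3,fy=3))
"
```

```text
t 9.67 grasp [0.584  0.0076 0.0343] yaw 11.14 pitch -24.88 yz -0.002 j [ 0.42  1.06 -0.85  1.44  0.69  1.44 -1.94] F [ 0.  -0.6  1.5] w 0.0596 gf 35.0
```

View pics/s2.png

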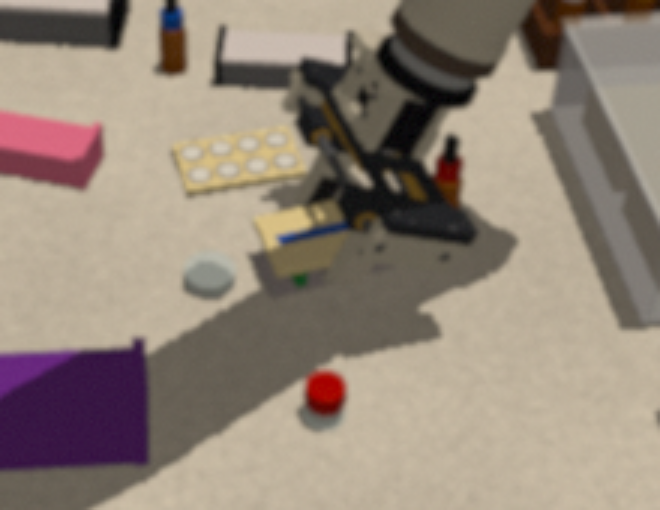

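The side view shows the fingers pinching the tile at mid-length, with the gripper body clear of the red dropper at (450,180). The jaw opening reads 59.6 mm at 35 N, so the grip is good. Next: lift, carry and turn.

```bash
python3 -c "
from h import *
c=(.583,.0075);d=(.584,-.274)
plan([((*c,.19),11.2,-25),((*d,.19),68.2,65)])
"
```

```text
[-0.333, -0.002, -0.704, -0.004, -0.004, -0.0] rows 4
--
[-0.073, 0.45, 0.027, 0.25, 0.952, -0.687] rows 5
[-0.206, 0.397, -0.096, 0.25, 0.952, -0.687] rows 5
[-0.243, 0.295, -0.251, 0.25, 0.952, -0.687] rows 5
--
```

{"op": "play_rows", "data": {
  "steps": [
    [-0.05, 0, -0.106, 0, 0, 0],
    [-0.15, 0, -0.317, 0, 0, 0],
    [-0.25, 0, -0.528, 0, 0, 0],
    [-0.333, -0.002, -0.704, 0, 0, 0],
    [-0.333, -0.002, -0.704, 0, 0, 0],
    [-0.333, -0.002, -0.704, 0, 0, 0]
  ]
}}

```text
time_s: 10.22
ee_pos: [0.5814, 0.0077, 0.186]
orientation: [0.973, 0.095, -0.211, 0.02]
wrist_force: [0.5, -1.2, -1.3]
grip_width: 0.0596
grip_force: 35.0
```

{"op": "play_rows", "data": {
  "steps": [
    [-0.015, 0.09, 0.005, 0.05, 0.19, -0.137],
    [-0.03, 0.18, 0.01, 0.1, 0.38, -0.275],
    [-0.044, 0.27, 0.016, 0.15, 0.571, -0.412],
    [-0.058, 0.36, 0.021, 0.2, 0.762, -0.55],
    [-0.073, 0.45, 0.027, 0.25, 0.952, -0.687],
    [-0.073, 0.45, 0.027, 0.25, 0.952, -0.687]
  ]
}}

```text
time_s: 10.72
ee_pos: [0.5784, -0.098, 0.1794]
orientation: [0.966, 0.239, 0.013, -0.099]
wrist_force: [-0.1, -3.2, -2.0]
grip_width: 0.0596
grip_force: 35.0
```

{"op": "play_rows", "data": {
  "steps": [
    [-0.041, 0.08, -0.019, 0.05, 0.19, -0.137],
    [-0.082, 0.16, -0.038, 0.1, 0.38, -0.275],
    [-0.123, 0.238, -0.058, 0.15, 0.571, -0.412],
    [-0.165, 0.318, -0.077, 0.2, 0.762, -0.55],
    [-0.206, 0.397, -0.096, 0.25, 0.952, -0.687],
    [-0.206, 0.397, -0.096, 0.25, 0.952, -0.687]
  ]
}}

```text
time_s: 11.22
ee_pos: [0.5815, -0.1847, 0.1758]
orientation: [0.871, 0.369, 0.242, -0.214]
wrist_force: [-1.3, -2.2, -3.1]
grip_width: 0.0592
grip_force: 35.0
```

{"op": "play_rows", "data": {
  "steps": [
    [-0.049, 0.06, -0.05, 0.05, 0.19, -0.137],
    [-0.097, 0.118, -0.1, 0.1, 0.38, -0.275],
    [-0.146, 0.177, -0.15, 0.15, 0.571, -0.412],
    [-0.195, 0.236, -0.2, 0.2, 0.762, -0.55],
    [-0.243, 0.295, -0.251, 0.25, 0.952, -0.687],
    [-0.243, 0.295, -0.251, 0.25, 0.952, -0.687],
    [-0.243, 0.295, -0.251, 0.25, 0.952, -0.687]
  ]
}}

```text
time_s: 11.8
ee_pos: [0.5861, -0.2681, 0.1806]
orientation: [0.699, 0.469, 0.446, -0.304]
wrist_force: [0.7, 0.9, -0.2]
grip_width: 0.0592
grip_force: 35.0
```

Run:
```python
from h import *
where()
d=(.584,-.274)
plan([((*d,.13),68.2,65)])
p=eyes.capture('side');cv2.imwrite('pics/s3.png',cv2.resize(p['color'][200:384,220:440,::-1],None,fx=3,fy=3))
t=eyes.capture('top')
for v in (p,t):
    W=cloud(v);hsv=cv2.cvtColor(v["color"],cv2.COLOR_RGB2HSV);m=(abs(W[...,0]-.584)<.06)&(abs(W[...,1]+.274)<.06)&(W[...,2]>.12)&(W[...,2]<.26)&(hsv[...,0]>15)&(hsv[...,0]<32)&(hsv[...,1]>60)
    P=W[m];print(len(P))
    if len(P)>30:
        u=np.array([np.cos(np.radians(68.2)),np.sin(np.radians(68.2)),0]);w=np.array([u[1],-u[0],0]);o=np.array([.584,-.274,0])
        Q=np.c_[(P-o)@u,(P-o)@w,P[:,2]];print(Q.mean(0).round(4),np.percentile(Q,[2,98],axis=0).round(4))
        _,s,V=np.linalg.svd(Q-Q.mean(0),full_matrices=False);print(V.round(3),s)
```

```text
t 11.8 grasp [ 0.5834 -0.2749  0.1839] yaw 67.93 pitch 65.32 yz -0.008 j [ 1.54  1.52 -1.5   1.41  0.37  1.31 -0.06] F [ 0.7  0.9 -0.2] w 0.0592 gf 35.0
[-0.243, 0.003, 0.117, 0.002, -0.011, -0.018] rows 2
--
1035
[-0.0088 -0.0006  0.2107] [[-0.0525 -0.0328  0.1427]
 [ 0.0008  0.0292  0.2418]]
[[-0.228 -0.324  0.918]
 [-0.007 -0.942 -0.335]
 [-0.974  0.083 -0.213]] [0.79116243 0.61414341 0.38908202]
240
[-0.0224 -0.0021  0.228 ] [[-0.0714 -0.0335  0.1704]
 [ 0.0061  0.0327  0.246 ]]
[[-0.945  0.032  0.324]
 [-0.116 -0.963 -0.242]
 [ 0.304 -0.267  0.914]] [0.48342989 0.31515365 0.25657211]
```

View pics/s3.png

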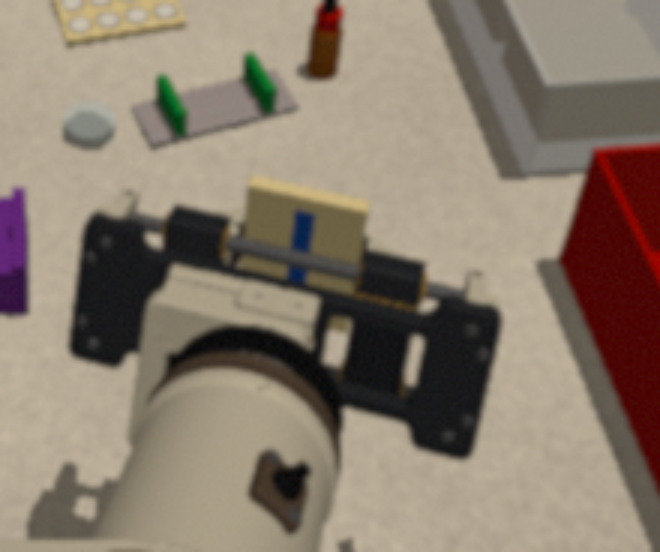

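The side view shows the tile upright, stripe towards the camera, held in the jaws at about (305,240). I'll measure how it sits in the grip before lowering.

```bash
cat >> h.py <<'E'
def standing(zlo,zhi=.3,o=(.584,-.274),views=("side","top"),u0=.03):
    u=np.array([np.cos(np.radians(68.2)),np.sin(np.radians(68.2)),0]);w=np.array([u[1],-u[0],0]);o=np.array([*o,0])
    for v in views:
        p=eyes.capture(v);W=cloud(p);Q=np.stack([(W-o)@u,(W-o)@w,W[...,2]],-1)
        m=(abs(Q[...,0])<u0)&(abs(Q[...,1])<.036)&(Q[...,2]>zlo)&(Q[...,2]<zhi);q=Q[m]
        print(v,len(q),"top z",np.percentile(q[:,2],[50,90,97,99.5]).round(4),"w",np.percentile(q[:,1],[1,99]).round(4))
        for a in np.arange(zlo,zhi,.01):
            k=q[abs(q[:,2]-a-.005)<.005]
            if len(k)>5: print("  z",round(a+.005,3),len(k),"u med",np.median(k[:,0]).round(4),"range",np.percentile(k[:,0],[3,97]).round(4))
E
python3 - <<'E'
from h import *
where();standing(.18)
E
```

```text
t 11.9 grasp [ 0.5834 -0.2718  0.1881] yaw 68.27 pitch 65.17 yz -0.003 j [ 1.54  1.52 -1.5   1.42  0.37  1.31 -0.06] F [-0.5  0.3 -0.5] w 0.0595 gf 35.0
side 973 top z [0.2182 0.2364 0.2375 0.2384] w [-0.0346  0.0317]
  z 0.185 57 u med -0.0028 range [-0.0044  0.0063]
  z 0.195 81 u med -0.0016 range [-0.0132  0.0189]
  z 0.205 195 u med -0.0027 range [-0.0226 -0.0013]
  z 0.215 178 u med -0.0026 range [-0.0039 -0.0011]
  z 0.225 184 u med -0.0027 range [-0.0041 -0.0013]
  z 0.235 278 u med -0.0016 range [-0.0035  0.0044]
top 379 top z [0.2104 0.2382 0.2395 0.2415] w [-0.0353  0.0352]
  z 0.185 38 u med 0.0074 range [0.0057 0.0214]
  z 0.195 77 u med 0.0085 range [-0.0281  0.0229]
  z 0.205 72 u med 0.0033 range [-0.025   0.0084]
  z 0.215 54 u med 0.0009 range [-0.0283  0.0076]
  z 0.225 32 u med 0.007 range [0.0027 0.0082]
  z 0.235 100 u med 0.0043 range [-0.0001  0.0077]
  z 0.245 6 u med 0.001 range [-0.0289  0.0059]
```

Run:
```python
from h import *
plan([((.5836,-.2746,.10),68.2,65)])
```

```text
[-0.412, 0.006, 0.177, -0.005, -0.002, 0.003] rows 3
--
```

{"op": "play_rows", "data": {
  "steps": [
    [-0.12, 0.002, 0.05, 0, 0, 0],
    [-0.24, 0.004, 0.1, 0, 0, 0],
    [-0.35, 0.005, 0.15, 0, 0, 0],
    [-0.412, 0.006, 0.177, 0, 0, 0],
    [-0.412, 0.006, 0.177, 0, 0, 0],
    [-0.412, 0.006, 0.177, 0, 0, 0],
    [-0.412, 0.006, 0.177, 0, 0, 0]
  ]
}}

```text
time_s: 12.58
ee_pos: [0.587, -0.2699, 0.0986]
orientation: [0.697, 0.473, 0.447, -0.301]
wrist_force: [-1.3, -0.4, -0.7]
grip_width: 0.0594
grip_force: 35.0
```

Run:
```python
from h import *
standing(.11);where()
plan([((.5836,-.2746,.0605),68.2,65)])
```

```text
side 761 top z [0.1343 0.1503 0.1516 0.1523] w [-0.0342  0.0325]
  z 0.115 177 u med -0.0066 range [-0.0266  0.0025]
  z 0.125 143 u med -0.0067 range [-0.0085 -0.0054]
  z 0.135 146 u med -0.0068 range [-0.0082 -0.0053]
  z 0.145 199 u med -0.0062 range [-0.008   0.0009]
  z 0.155 96 u med -0.0036 range [-0.0075  0.    ]
top 233 top z [0.1311 0.1517 0.1528 0.1537] w [-0.0356  0.0352]
  z 0.115 58 u med 0.0017 range [-0.0273  0.0101]
  z 0.125 56 u med -0.0083 range [-0.0282  0.0033]
  z 0.135 25 u med 0.0025 range [-0.0112  0.0034]
  z 0.145 47 u med 0.0017 range [-0.0054  0.0033]
  z 0.155 47 u med -0.0009 range [-0.0049  0.0027]
t 12.68 grasp [ 0.5842 -0.277   0.1017] yaw 68.16 pitch 65.13 yz 0.003 j [ 1.53  1.61 -1.43  1.39  0.43  1.29  0.03] F [ 0.3 -0.2 -1.7] w 0.0596 gf 35.0
[-0.183, -0.008, 0.096, 0.004, -0.004, 0.005] rows 1
--
```

Run:
```python
from h import *
plan([((.5846,-.2756,.0605),68.2,65)])
```

```text
[-0.184, -0.002, 0.093, 0.004, -0.004, 0.005] rows 1
--
```

{"op": "play_rows", "data": {
  "steps": [
    [-0.04, -0.002, 0.025, 0, 0, 0],
    [-0.08, -0.002, 0.045, 0, 0, 0],
    [-0.12, -0.002, 0.062, 0, 0, 0],
    [-0.15, -0.002, 0.077, 0, 0, 0],
    [-0.184, -0.002, 0.093, 0, 0, 0],
    [-0.184, -0.002, 0.093, 0, 0, 0],
    [-0.184, -0.002, 0.093, 0, 0, 0]
  ]
}}

```text
time_s: 13.27
ee_pos: [0.5867, -0.2679, 0.0582]
orientation: [0.696, 0.472, 0.448, -0.303]
wrist_force: [-4.5, -0.6, 10.2]
grip_width: 0.0595
grip_force: 35.0
```

Run:
```python
from h import *
where();standing(.075)
p=eyes.capture('side');cv2.imwrite('pics/s4.png',cv2.resize(p['color'][260:384,240:400,::-1],None,fx=4,fy=4))
```

```text
t 13.27 grasp [ 0.584  -0.2747  0.0616] yaw 68.21 pitch 65.5 yz 0.001 j [ 1.52  1.66 -1.4   1.37  0.45  1.27  0.07] F [-4.5 -0.6 10.2] w 0.0595 gf 35.0
side 622 top z [0.0974 0.1108 0.1119 0.1125] w [-0.0341  0.029 ]
  z 0.08 149 u med -0.005 range [-0.016  -0.0035]
  z 0.09 136 u med -0.0046 range [-0.0059 -0.0033]
  z 0.1 129 u med -0.0046 range [-0.006  -0.0029]
  z 0.11 208 u med -0.0028 range [-0.0055  0.0028]
top 179 top z [0.0972 0.1122 0.1132 0.1139] w [-0.0354  0.0346]
  z 0.08 55 u med -0.0073 range [-0.028   0.0062]
  z 0.09 30 u med 0.0026 range [-0.0294  0.0055]
  z 0.1 22 u med 0.005 range [-0.0006  0.0061]
  z 0.11 72 u med 0.002 range [-0.0023  0.0056]
```

View pics/s4.png

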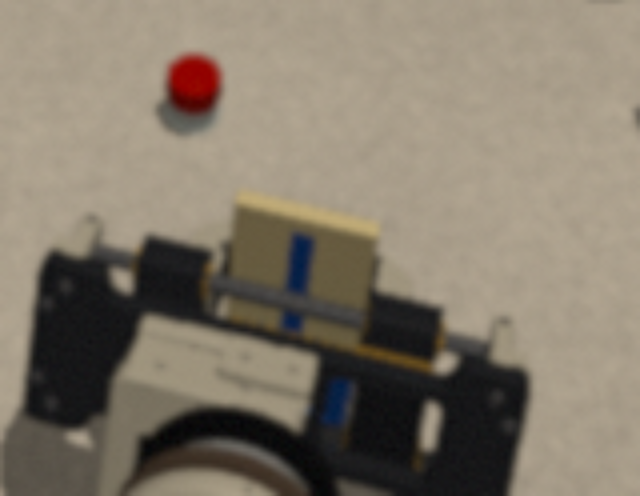

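The side view shows the tile upright in the slot, top at about 0.112 m, with floor contact felt at 10 N. Releasing it and backing off.

{"op": "play_rows", "data": {
  "steps": [
    [0, 0, 0, 0, 0, 0],
    [0, 0, 0, 0, 0, 0],
    [0, 0, 0, 0, 0, 0],
    [0, 0, 0, 0, 0, 0],
    [0, 0, 0, 0, 0, 0],
    [0, 0, 0, 0, 0, 0]
  ],
  "jaw": 0
}}

```text
time_s: 13.92
ee_pos: [0.5865, -0.2686, 0.0544]
orientation: [0.698, 0.472, 0.446, -0.302]
wrist_force: [0.6, -0.5, -0.5]
grip_width: 0.0909
grip_force: 0.0
```

{"op": "play_rows", "data": {
  "steps": [
    [0, 0, -0.1, 0, 0, 0],
    [0, 0, -0.25, 0, 0, 0],
    [0, 0, -0.4, 0, 0, 0],
    [0, 0, -0.6, 0, 0, 0],
    [0, 0, -0.6, 0, 0, 0],
    [0, 0, -0.6, 0, 0, 0]
  ]
}}

```text
time_s: 14.42
ee_pos: [0.5459, -0.3735, 0.1064]
orientation: [0.7, 0.471, 0.447, -0.299]
wrist_force: [0.4, 0.6, -0.8]
grip_width: 0.0915
grip_force: 0.0
```

Run:
```python
from h import *
where();standing(.04)
plan([((.55,-.36,.22),68.2,65),((.584,-.274,.23),68.2,0),((.584,-.274,.23),68.2,-65)])
```

```text
t 14.42 grasp [ 0.5432 -0.3802  0.1097] yaw 67.81 pitch 65.04 yz 0.002 j [ 1.56  1.6  -1.43  1.2   0.41  1.49  0.12] F [ 0.4  0.6 -0.8] w 0.0915 gf 0.0
side 1009 top z [0.0824 0.1098 0.1111 0.1123] w [-0.0298  0.0287]
  z 0.045 110 u med -0.0054 range [-0.0066 -0.004 ]
  z 0.055 124 u med -0.0053 range [-0.0066 -0.0037]
  z 0.065 119 u med -0.0052 range [-0.0066 -0.0036]
  z 0.075 117 u med -0.0052 range [-0.0064 -0.0035]
  z 0.085 132 u med -0.005 range [-0.0064 -0.0038]
  z 0.095 133 u med -0.0048 range [-0.0064 -0.0032]
  z 0.105 178 u med -0.0045 range [-0.0062  0.0024]
  z 0.115 96 u med -0.0017 range [-0.0058  0.0019]
top 201 top z [0.0929 0.1119 0.1131 0.1152] w [-0.0298  0.0293]
  z 0.045 19 u med 0.0044 range [0.0002 0.0048]
  z 0.055 19 u med 0.0042 range [0.0005 0.0051]
  z 0.065 18 u med 0.0041 range [0.0002 0.005 ]
  z 0.075 17 u med 0.0044 range [-0.0015  0.0053]
  z 0.085 21 u med 0.0043 range [-0.0019  0.0055]
  z 0.095 24 u med 0.0046 range [0.0012 0.0054]
  z 0.105 42 u med 0.0039 range [-0.0026  0.0049]
  z 0.115 41 u med 0.0009 range [-0.0028  0.0041]
[0.543, 0.002, -0.157, 0.0, -0.005, 0.0] rows 3
--
[0.068, -0.001, 0.125, 0.0, -0.756, -0.0] rows 4
[0.109, -0.001, 0.091, 0.0, -0.756, -0.0] rows 4
[0.135, -0.001, 0.044, -0.0, -0.756, 0.0] rows 4
--
[-0.012, 0.0, -0.008, 0.0, -0.756, -0.0] rows 4
[-0.014, 0.0, -0.003, 0.0, -0.756, 0.0] rows 4
[-0.014, 0.0, 0.003, 0.0, -0.756, 0.0] rows 4
--
```

{"op": "play_rows", "data": {
  "steps": [
    [0.18, 0, -0.05, 0, 0, 0],
    [0.36, 0, -0.1, 0, 0, 0],
    [0.543, 0, -0.157, 0, 0, 0],
    [0.543, 0, -0.157, 0, 0, 0]
  ]
}}

```text
time_s: 14.85
ee_pos: [0.5544, -0.3501, 0.2263]
orientation: [0.695, 0.476, 0.448, -0.3]
wrist_force: [0.8, -0.2, 2.0]
grip_width: 0.0919
grip_force: 0.0
```

{"op": "play_rows", "data": {
  "steps": [
    [0.068, 0, 0.125, 0, -0.756, 0],
    [0.068, 0, 0.125, 0, -0.756, 0],
    [0.068, 0, 0.125, 0, -0.756, 0],
    [0.068, 0, 0.125, 0, -0.756, 0]
  ]
}}

```text
time_s: 15.18
ee_pos: [0.5651, -0.3204, 0.2237]
orientation: [0.766, 0.526, 0.306, -0.206]
wrist_force: [1.0, 1.2, 1.4]
grip_width: 0.0918
grip_force: 0.0
```

{"op": "play_rows", "data": {
  "steps": [
    [0.109, 0, 0.091, 0, -0.756, 0],
    [0.109, 0, 0.091, 0, -0.756, 0],
    [0.109, 0, 0.091, 0, -0.756, 0],
    [0.109, 0, 0.091, 0, -0.756, 0]
  ]
}}

```text
time_s: 15.52
ee_pos: [0.5755, -0.2938, 0.2233]
orientation: [0.81, 0.555, 0.156, -0.105]
wrist_force: [0.9, 2.3, 1.8]
grip_width: 0.0918
grip_force: 0.0
```

{"op": "play_rows", "data": {
  "steps": [
    [0.135, 0, 0.044, 0, -0.756, 0],
    [0.135, 0, 0.044, 0, -0.756, 0],
    [0.135, 0, 0.044, 0, -0.756, 0],
    [0.135, 0, 0.044, 0, -0.756, 0]
  ]
}}

```text
time_s: 15.85
ee_pos: [0.5858, -0.2669, 0.2229]
orientation: [0.825, 0.565, 0.001, -0.001]
wrist_force: [0.1, 2.3, 1.4]
grip_width: 0.0915
grip_force: 0.0
```

{"op": "play_rows", "data": {
  "steps": [
    [-0.012, 0, -0.008, 0, -0.756, 0],
    [-0.012, 0, -0.008, 0, -0.756, 0],
    [-0.012, 0, -0.008, 0, -0.756, 0],
    [-0.012, 0, -0.008, 0, -0.756, 0]
  ]
}}

```text
time_s: 16.18
ee_pos: [0.5841, -0.2694, 0.221]
orientation: [0.81, 0.556, -0.155, 0.102]
wrist_force: [0.6, 2.3, 0.4]
grip_width: 0.0918
grip_force: 0.0
```

{"op": "play_rows", "data": {
  "steps": [
    [-0.014, 0, -0.003, 0, -0.756, 0],
    [-0.014, 0, -0.003, 0, -0.756, 0],
    [-0.014, 0, -0.003, 0, -0.756, 0],
    [-0.014, 0, -0.003, 0, -0.756, 0]
  ]
}}

```text
time_s: 16.52
ee_pos: [0.5817, -0.2737, 0.2194]
orientation: [0.767, 0.526, -0.307, 0.202]
wrist_force: [-0.1, 0.9, -1.2]
grip_width: 0.0918
grip_force: 0.0
```

{"op": "play_rows", "data": {
  "steps": [
    [-0.014, 0, 0.003, 0, -0.756, 0],
    [-0.014, 0, 0.003, 0, -0.756, 0],
    [-0.014, 0, 0.003, 0, -0.756, 0],
    [-0.014, 0, 0.003, 0, -0.756, 0],
    [-0.014, 0, 0.003, 0, -0.756, 0]
  ]
}}

```text
time_s: 16.93
ee_pos: [0.58, -0.2818, 0.2231]
orientation: [0.7, 0.475, -0.444, 0.296]
wrist_force: [0.3, -0.4, 1.1]
grip_width: 0.0918
grip_force: 0.0
```

Run:
```python
from h import *
where();z=RR(68.2,-65)[:,2];f=np.array([.584,-.274,.061])
plan([(f-.11*z,68.2,-65),(f,68.2,-65)])
```

```text
t 16.93 grasp [ 0.5827 -0.2752  0.2265] yaw 68.06 pitch -64.52 yz -0.008 j [ 0.39  0.92 -0.7   1.53  1.31  1.9  -1.  ] F [ 0.3 -0.4  1.1] w 0.0918 gf 0.0
[0.755, 0.008, -0.201, -0.011, -0.017, 0.013] rows 4
--
[0.0, 0.0, 0.55, 0.0, 0.0, 0.0] rows 3
--
```

{"op": "play_rows", "data": {
  "steps": [
    [0.2, 0, -0.05, 0, 0, 0],
    [0.4, 0, -0.1, 0, 0, 0],
    [0.6, 0.005, -0.16, 0, 0, 0],
    [0.755, 0.008, -0.201, -0.01, -0.017, 0.013],
    [0.755, 0.008, -0.201, -0.01, -0.017, 0.013],
    [0.755, 0.008, -0.201, -0.01, -0.017, 0.013]
  ]
}}

```text
time_s: 17.43
ee_pos: [0.6197, -0.1895, 0.1061]
orientation: [0.699, 0.471, -0.444, 0.302]
wrist_force: [0.3, -0.2, 1.0]
grip_width: 0.0922
grip_force: 0.0
```

Run:
```python
from h import *
where()
plan([((.584,-.274,.061),68.2,-65)])
standing(.04,.14,views=("side",))
```

```text
t 17.43 grasp [ 0.6224 -0.1828  0.1095] yaw 68.08 pitch -65.03 yz 0.004 j [ 0.21  1.15 -0.66  1.37  1.3   1.93 -1.14] F [ 0.3 -0.2  1. ] w 0.0922 gf 0.0
[0.011, -0.009, 0.551, 0.0, 0.001, -0.01] rows 3
--
side 997 top z [0.0829 0.11   0.1114 0.1123] w [-0.0299  0.0288]
  z 0.045 105 u med -0.0056 range [-0.0072 -0.004 ]
  z 0.055 117 u med -0.0057 range [-0.0072 -0.0045]
  z 0.065 122 u med -0.0057 range [-0.0072 -0.0042]
  z 0.075 127 u med -0.0056 range [-0.007 -0.004]
  z 0.085 119 u med -0.0058 range [-0.0071 -0.0042]
  z 0.095 135 u med -0.0056 range [-0.0073 -0.0043]
  z 0.105 171 u med -0.0053 range [-0.0071  0.0019]
  z 0.115 101 u med -0.0029 range [-0.006   0.0013]
```

{"op": "play_rows", "data": {
  "steps": [
    [0.002, -0.009, 0.15, 0, 0, -0.01],
    [0.005, -0.009, 0.3, 0, 0, -0.01],
    [0.01, -0.009, 0.43, 0, 0, -0.01],
    [0.011, -0.009, 0.51, 0, 0, -0.01],
    [0.011, -0.009, 0.551, 0, 0, -0.01],
    [0.011, -0.009, 0.551, 0, 0, -0.01],
    [0.011, -0.009, 0.551, 0, 0, -0.01]
  ]
}}

```text
time_s: 18.07
ee_pos: [0.5827, -0.2806, 0.0608]
orientation: [0.698, 0.472, -0.445, 0.304]
wrist_force: [-0.4, 0.2, 0.6]
grip_width: 0.0921
grip_force: 0.0
```

Run:
```python
from h import *
where()
plan([((.584,-.274,.061),68.2,-65)])
standing(.04,.14,views=("side",))
```

```text
t 18.07 grasp [ 0.5854 -0.2739  0.0642] yaw 68.28 pitch -65.2 yz 0.006 j [ 0.33  1.16 -0.61  1.49  1.38  1.81 -1.18] F [-0.4  0.2  0.6] w 0.0921 gf 0.0
[0.013, -0.006, 0.009, 0.007, 0.007, -0.009] rows 1
--
side 1001 top z [0.0823 0.1101 0.1114 0.1122] w [-0.0299  0.0288]
  z 0.045 109 u med -0.0055 range [-0.0069 -0.0044]
  z 0.055 120 u med -0.0056 range [-0.007 -0.004]
  z 0.065 119 u med -0.0056 range [-0.007  -0.0042]
  z 0.075 121 u med -0.0057 range [-0.0069 -0.0044]
  z 0.085 127 u med -0.0056 range [-0.0068 -0.0042]
  z 0.095 126 u med -0.0058 range [-0.0069 -0.0044]
  z 0.105 173 u med -0.0054 range [-0.0069  0.0021]
  z 0.115 106 u med -0.0026 range [-0.0063  0.0009]
```

Aligned with the tile. Closing, then lifting straight up.

{"op": "play_rows", "data": {
  "steps": [
    [0.01, -0.005, 0.006, 0, 0, 0],
    [0.01, -0.005, 0.006, 0, 0, 0],
    [0.01, -0.005, 0.006, 0, 0, 0],
    [0.01, -0.005, 0.006, 0, 0, 0],
    [0.01, -0.005, 0.006, 0, 0, 0],
    [0.01, -0.005, 0.006, 0, 0, 0],
    [0.01, -0.005, 0.006, 0, 0, 0]
  ],
  "jaw": 1,
  "grip_force": 35
}}

```text
time_s: 18.7
ee_pos: [0.5814, -0.28, 0.0572]
orientation: [0.697, 0.472, -0.445, 0.304]
wrist_force: [-0.6, 1.0, -0.2]
grip_width: 0.0592
grip_force: 35.0
```

Run:
```python
from h import *
where()
s=status.read_state();R=Ro.from_quat(s["orientation"]).as_matrix();print("up .13:",(R.T@[0,0,.13]/.2).round(3))
A=((.584,-.274,.20),68.2,-65);B=((.578,.05,.20),119,-20);C=((.578,.2487,.16),169.6,25)
plan([B,C],A)
```

```text
t 18.7 grasp [ 0.5841 -0.2732  0.0605] yaw 68.39 pitch -65.28 yz 0.004 j [ 0.33  1.16 -0.61  1.49  1.38  1.81 -1.18] F [-0.6  1.  -0.2] w 0.0592 gf 35.0
up .13: [-0.59   0.003 -0.272]
[0.331, -0.309, -0.685, -0.614, 0.732, -0.67] rows 5
[0.608, 0.047, -0.549, -0.614, 0.732, -0.67] rows 5
--
[0.454, 0.234, -0.059, 0.039, 0.733, -0.904] rows 5
[0.301, 0.41, 0.076, 0.039, 0.733, -0.904] rows 5
--
```

{"op": "play_rows", "data": {
  "steps": [
    [-0.06, 0, -0.028, 0, 0, 0],
    [-0.2, 0, -0.092, 0, 0, 0],
    [-0.38, 0, -0.175, 0, 0, 0],
    [-0.54, 0.002, -0.25, 0, 0, 0],
    [-0.63, 0.003, -0.291, 0, 0, 0],
    [-0.63, 0.003, -0.291, 0, 0, 0],
    [-0.63, 0.003, -0.291, 0, 0, 0]
  ]
}}

```text
time_s: 19.28
ee_pos: [0.5819, -0.2801, 0.1983]
orientation: [0.698, 0.471, -0.444, 0.305]
wrist_force: [-0.4, 0.7, 0.3]
grip_width: 0.0593
grip_force: 35.0
```

Run:
```python
from h import *
where();standing(.16)
B=((.578,.05,.21),119,-20);C=((.578,.2487,.16),169.6,25)
plan([B,C])
```

```text
t 19.28 grasp [ 0.5846 -0.2733  0.2017] yaw 68.35 pitch -65.23 yz 0.007 j [ 0.37  0.95 -0.67  1.53  1.32  1.88 -1.04] F [-0.4  0.7  0.3] w 0.0593 gf 35.0
side 2036 top z [0.2131 0.2492 0.2517 0.2529] w [-0.0351  0.0352]
  z 0.165 149 u med -0.0059 range [-0.0072 -0.0043]
  z 0.175 164 u med -0.0059 range [-0.0074 -0.0044]
  z 0.185 169 u med -0.006 range [-0.0128 -0.0046]
  z 0.195 185 u med -0.006 range [-0.0174 -0.0047]
  z 0.205 266 u med -0.0065 range [-0.0203 -0.0046]
  z 0.215 286 u med -0.0055 range [-0.0074  0.0123]
  z 0.225 251 u med -0.0057 range [-0.0072  0.0282]
  z 0.235 187 u med -0.006 range [-0.0074 -0.0044]
  z 0.245 199 u med -0.0061 range [-0.0075 -0.0043]
  z 0.255 180 u med -0.0033 range [-0.007   0.0013]Traceback (most recent call last):
  File "<stdin>", line 2, in <module>
  File "h.py", line 37, in standing
    print(v,len(q),"top z",np.percentile(q[:,2],[50,90,97,99.5]).round(4),"w",np.percentile(q[:,1],[1,99]).round(4))
                           ~~~~~~~~~~~~~^^^^^^^^^^^^^^^^^^^^^^^^
    return _quantile_unchecked(
        a, q, axis, out, overwrite_input, method, keepdims, weights)
    return _ureduce(a,
                    func=_quantile_ureduce_func,
    ...<5 lines>...
                    overwrite_input=overwrite_input,
                    method=method)
    r = func(a, **kwargs)
    result = _quantile(arr,
                       quantiles=q,
    ...<2 lines>...
                       out=out,
                       weights=wgt)
    slices_having_nans = np.isnan(arr[-1, ...])
                                  ~~~^^^^^^^^^
IndexError: index -1 is out of bounds for axis 0 with size 0
```

{"op": "play_rows", "data": {
  "steps": [
    [0.066, -0.062, -0.137, -0.123, 0.146, -0.134],
    [0.132, -0.124, -0.274, -0.246, 0.293, -0.268],
    [0.199, -0.185, -0.411, -0.368, 0.439, -0.402],
    [0.265, -0.247, -0.548, -0.491, 0.586, -0.536],
    [0.331, -0.309, -0.685, -0.614, 0.732, -0.67],
    [0.331, -0.309, -0.685, -0.614, 0.732, -0.67]
  ]
}}

```text
time_s: 19.88
ee_pos: [0.5795, -0.1092, 0.1932]
orientation: [0.621, 0.695, -0.275, 0.237]
wrist_force: [-0.3, 0.5, -0.1]
grip_width: 0.0596
grip_force: 35.0
```

{"op": "play_rows", "data": {
  "steps": [
    [0.122, 0.01, -0.11, -0.123, 0.146, -0.134],
    [0.243, 0.019, -0.22, -0.246, 0.293, -0.268],
    [0.365, 0.028, -0.329, -0.368, 0.439, -0.402],
    [0.486, 0.038, -0.439, -0.491, 0.586, -0.536],
    [0.608, 0.047, -0.549, -0.614, 0.732, -0.67],
    [0.608, 0.047, -0.549, -0.614, 0.732, -0.67]
  ]
}}

```text
time_s: 20.38
ee_pos: [0.5775, 0.0518, 0.1894]
orientation: [0.496, 0.851, -0.087, 0.15]
wrist_force: [-0.1, 0.5, -0.6]
grip_width: 0.0595
grip_force: 35.0
```

{"op": "play_rows", "data": {
  "steps": [
    [0.09, 0.047, -0.012, 0.008, 0.147, -0.181],
    [0.182, 0.094, -0.024, 0.016, 0.293, -0.362],
    [0.272, 0.14, -0.035, 0.023, 0.44, -0.542],
    [0.363, 0.187, -0.047, 0.031, 0.586, -0.723],
    [0.454, 0.234, -0.059, 0.039, 0.733, -0.904],
    [0.454, 0.234, -0.059, 0.039, 0.733, -0.904]
  ]
}}

```text
time_s: 20.88
ee_pos: [0.5759, 0.1492, 0.1656]
orientation: [0.305, 0.951, -0.038, -0.037]
wrist_force: [0.3, -1.2, -0.9]
grip_width: 0.0595
grip_force: 35.0
```

{"op": "play_rows", "data": {
  "steps": [
    [0.06, 0.082, 0.015, 0.008, 0.147, -0.181],
    [0.12, 0.164, 0.03, 0.016, 0.293, -0.362],
    [0.181, 0.246, 0.046, 0.023, 0.44, -0.542],
    [0.241, 0.328, 0.061, 0.031, 0.586, -0.723],
    [0.301, 0.41, 0.076, 0.039, 0.733, -0.904],
    [0.301, 0.41, 0.076, 0.039, 0.733, -0.904],
    [0.301, 0.41, 0.076, 0.039, 0.733, -0.904]
  ]
}}

```text
time_s: 21.47
ee_pos: [0.5722, 0.2497, 0.1461]
orientation: [0.089, 0.972, 0.015, -0.216]
wrist_force: [0.4, -0.8, -0.8]
grip_width: 0.0598
grip_force: 35.0
```

Run:
```python
from h import *
where()
plan([((.578,.2487,.12),169.6,25)])
p=eyes.capture('side');cv2.imwrite('pics/s5.png',cv2.resize(p['color'][60:240,180:400,::-1],None,fx=3,fy=3))
```

```text
t 21.47 grasp [0.5756 0.2492 0.1534] yaw 169.69 pitch 24.96 yz -0.01 j [ 0.31  1.24 -1.4   1.32  0.81  1.68  0.41] F [ 0.4 -0.8 -0.8] w 0.0598 gf 35.0
[-0.082, 0.002, 0.146, -0.019, 0.001, -0.005] rows 1
--
```

View pics/s5.png

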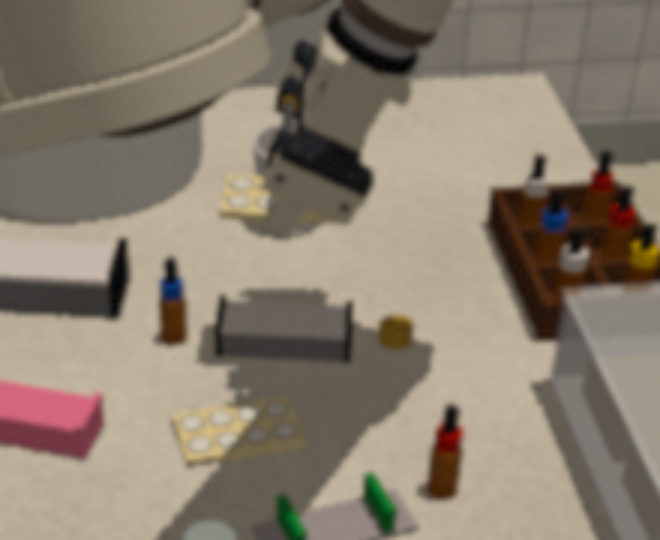

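```bash
cat >> h.py <<'E'
def lying(zlo,zhi,o=(.578,.2487),views=("top","side")):
    a=np.radians(-10.4);u=np.array([np.cos(a),np.sin(a),0]);w=np.array([-u[1],u[0],0]);o=np.array([*o,0])
    for v in views:
        p=eyes.capture(v);W=cloud(p);Q=np.stack([(W-o)@u,(W-o)@w,W[...,2]],-1)
        m=(abs(Q[...,0])<.07)&(abs(Q[...,1])<.045)&(Q[...,2]>zlo)&(Q[...,2]<zhi);q=Q[m];k=q[q[:,0]<-.02]
        if len(k)<30: print(v,len(k));continue
        c,_,_,_=np.linalg.lstsq(np.c_[k[:,:2],np.ones(len(k))],k[:,2],rcond=None)
        print(v,len(k),"u lo",np.percentile(q[:,0],[.5,2,5,10]).round(4),"w",np.percentile(k[:,1],[1,3,50,97,99]).round(4),"z",np.percentile(k[:,2],[5,50,95]).round(4),"slopes u,w",c[:2].round(3))
        e=[(b,k[abs(k[:,1]-b)<.005,0].min()) for b in (-.02,0,.02) if (abs(k[:,1]-b)<.005).any()];print("   end edge at w:",[(b,round(x,4)) for b,x in e])
E
python3 - <<'E'
from h import *
import io,contextlib
from fk import fk,L,SG,J
s=status.read_state();j=s["joints"]
e=Ro.from_euler("ZYZ",(j*SG)[:3]).as_matrix()
print("elbow",(np.array([0,0,L[0]])+e@[L[1],0,L[2]]).round(3))
where();lying(.13,.18)
D=np.load("top0.npz")["W"];m=(D[...,1]>.5)&(D[...,2]>.03)&(D[...,0]<.5);print("machine",D[m].min(0),D[m].max(0))
E
```

```text
elbow [ 0.434 -0.163  0.513]
t 21.52 grasp [0.5759 0.2486 0.1546] yaw 169.68 pitch 24.85 yz -0.009 j [ 0.31  1.24 -1.4   1.32  0.81  1.68  0.41] F [-1.1  0.  -0.6] w 0.0594 gf 35.0
top 291 u lo [-0.0508 -0.0503 -0.048  -0.0437] w [-0.0297 -0.0289 -0.0004  0.0282  0.0293] z [0.1543 0.1575 0.1601] slopes u,w [ 0.045 -0.004]
   end edge at w: [(-0.02, np.float64(-0.0508)), (0, np.float64(-0.0508)), (0.02, np.float64(-0.0508))]
side 188 u lo [-0.0523 -0.0515 -0.05   -0.0476] w [-0.035  -0.0327 -0.0113  0.0233  0.0251] z [0.1525 0.1581 0.1599] slopes u,w [-0.029  0.033]
   end edge at w: [(-0.02, np.float64(-0.0521)), (0, np.float64(-0.0518)), (0.02, np.float64(-0.0515))]
machine [0.05259532 0.50002376 0.03000093] [0.4998989  0.72124057 0.28914685]
```

{"op": "play_rows", "data": {
  "steps": [
    [-0.04, 0.002, 0.07, -0.019, 0, -0.005],
    [-0.082, 0.002, 0.146, -0.019, 0, -0.005],
    [-0.1, 0.002, 0.19, -0.019, 0, -0.005],
    [-0.11, 0.002, 0.21, -0.019, 0, -0.005],
    [-0.11, 0.002, 0.21, -0.019, 0, -0.005],
    [-0.11, 0.002, 0.21, -0.019, 0, -0.005]
  ]
}}

```text
time_s: 22.12
ee_pos: [0.5751, 0.2494, 0.1011]
orientation: [0.087, 0.973, 0.021, -0.214]
wrist_force: [-0.9, 0.6, -1.2]
grip_width: 0.0593
grip_force: 35.0
```

Run:
```python
from h import *
where();lying(.08,.14)
```

```text
t 22.12 grasp [0.5784 0.2487 0.1083] yaw 169.67 pitch 24.89 yz 0.004 j [ 0.31  1.29 -1.37  1.34  0.85  1.63  0.43] F [-0.9  0.6 -1.2] w 0.0593 gf 35.0
top 246 u lo [-0.0482 -0.0476 -0.0454 -0.0414] w [-0.029  -0.0282 -0.      0.0285  0.03  ] z [0.1077 0.111  0.1136] slopes u,w [0.032 0.004]
   end edge at w: [(-0.02, np.float64(-0.048)), (0, np.float64(-0.0482)), (0.02, np.float64(-0.048))]
side 181 u lo [-0.0502 -0.0495 -0.0482 -0.0463] w [-0.0316 -0.031  -0.0068  0.0265  0.0282] z [0.1071 0.1113 0.1133] slopes u,w [-0.004  0.033]
   end edge at w: [(-0.02, np.float64(-0.0505)), (0, np.float64(-0.0498)), (0.02, np.float64(-0.049))]
```

Run:
```python
from h import *
plan([((.5778,.2487,.051),169.6,25)])
```

```text
[-0.118, -0.005, 0.267, 0.008, 0.006, 0.007] rows 2
--
```

{"op": "play_rows", "data": {
  "steps": [
    [-0.03, -0.001, 0.067, 0, 0, 0],
    [-0.06, -0.002, 0.134, 0, 0, 0],
    [-0.09, -0.003, 0.2, 0, 0, 0],
    [-0.118, -0.004, 0.267, 0.008, 0.006, 0.007],
    [-0.118, -0.004, 0.267, 0.008, 0.006, 0.007],
    [-0.118, -0.004, 0.267, 0.008, 0.006, 0.007]
  ]
}}

```text
time_s: 22.72
ee_pos: [0.5733, 0.2489, 0.0412]
orientation: [0.089, 0.972, 0.019, -0.217]
wrist_force: [-0.0, -1.2, -1.0]
grip_width: 0.0593
grip_force: 35.0
```

Run:
```python
from h import *
where();lying(.04,.075)
plan([((.5778,.2487,.035),169.6,25)])
```

```text
t 22.72 grasp [0.5767 0.2483 0.0485] yaw 169.61 pitch 25.16 yz -0.002 j [ 0.3   1.35 -1.33  1.35  0.89  1.57  0.43] F [-0.  -1.2 -1. ] w 0.0593 gf 35.0
top 230 u lo [-0.0497 -0.0493 -0.047  -0.0431] w [-0.0296 -0.0286 -0.0005  0.0284  0.0294] z [0.0474 0.0513 0.0544] slopes u,w [ 0.01  -0.005]
   end edge at w: [(-0.02, np.float64(-0.0503)), (0, np.float64(-0.0499)), (0.02, np.float64(-0.0495))]
side 185 u lo [-0.0519 -0.0509 -0.0499 -0.0476] w [-0.0327 -0.032  -0.0057  0.0277  0.028 ] z [0.0484 0.0524 0.0546] slopes u,w [0.006 0.019]
   end edge at w: [(-0.02, np.float64(-0.0511)), (0, np.float64(-0.0507)), (0.02, np.float64(-0.0523))]
[-0.034, -0.001, 0.07, 0.0, -0.001, -0.0] rows 1
--
```

{"op": "play_rows", "data": {
  "steps": [
    [-0.012, 0, 0.025, 0, 0, 0],
    [-0.022, 0, 0.045, 0, 0, 0],
    [-0.034, -0.001, 0.068, 0, 0, 0],
    [-0.034, -0.001, 0.068, 0, 0, 0],
    [-0.034, -0.001, 0.068, 0, 0, 0]
  ]
}}

```text
time_s: 23.23
ee_pos: [0.5751, 0.2491, 0.029]
orientation: [0.089, 0.972, 0.02, -0.215]
wrist_force: [0.3, -0.7, 5.5]
grip_width: 0.0594
grip_force: 35.0
```

Run:
```python
from h import *
where();lying(.02,.06)
```

```text
t 23.23 grasp [0.5784 0.2484 0.0363] yaw 169.57 pitch 24.99 yz 0.0 j [ 0.3   1.36 -1.32  1.35  0.91  1.56  0.44] F [ 0.3 -0.7  5.5] w 0.0594 gf 35.0
top 279 u lo [-0.0584 -0.058  -0.0553 -0.0484] w [-0.0292 -0.0276 -0.0003  0.0284  0.0298] z [0.0294 0.0386 0.0424] slopes u,w [ 0.193 -0.   ]
   end edge at w: [(-0.02, np.float64(-0.0583)), (0, np.float64(-0.0584)), (0.02, np.float64(-0.0587))]
side 256 u lo [-0.0606 -0.0593 -0.0577 -0.0552] w [-0.0332 -0.0313 -0.0105  0.0273  0.0287] z [0.0223 0.0377 0.0408] slopes u,w [0.114 0.102]
   end edge at w: [(-0.02, np.float64(-0.0591)), (0, np.float64(-0.061)), (0.02, np.float64(-0.0607))]
```

Contact is 5.5 N and the tile's top is at seat height. Releasing and retreating.

{"op": "play_rows", "data": {
  "steps": [
    [0, 0, 0, 0, 0, 0],
    [0, 0, 0, 0, 0, 0],
    [0, 0, 0, 0, 0, 0],
    [0, 0, 0, 0, 0, 0],
    [0, 0, 0, 0, 0, 0],
    [0, 0, 0, 0, 0, 0]
  ],
  "jaw": 0
}}

```text
time_s: 23.83
ee_pos: [0.5746, 0.2488, 0.0276]
orientation: [0.089, 0.972, 0.019, -0.216]
wrist_force: [0.6, -0.2, 0.8]
grip_width: 0.091
grip_force: 0.0
```

{"op": "play_rows", "data": {
  "steps": [
    [0, 0, -0.06, 0, 0, 0],
    [0, 0, -0.18, 0, 0, 0],
    [0, 0, -0.35, 0, 0, 0],
    [0, 0, -0.55, 0, 0, 0],
    [0, 0, -0.75, 0, 0, 0],
    [0, 0, -0.9, 0, 0, 0],
    [0, 0, -0.9, 0, 0, 0]
  ]
}}

```text
time_s: 24.42
ee_pos: [0.6531, 0.2362, 0.1993]
orientation: [0.09, 0.973, 0.023, -0.212]
wrist_force: [-0.2, 1.3, 1.3]
grip_width: 0.0917
grip_force: 0.0
```

Run:
```python
from h import *
where()
p=eyes.capture('side');t=eyes.capture('top')
f=lambda a:cv2.resize(a,(390,330),interpolation=cv2.INTER_CUBIC)
cv2.imwrite('pics/fin.png',np.hstack([f(p['color'][130:240,200:330,::-1]),f(t['color'][110:220,170:300,::-1])]))
W=cloud(t);a=np.radians(-10.4);u=np.array([np.cos(a),np.sin(a),0]);w=np.array([-u[1],u[0],0]);Q=np.stack([(W-[.578,.2487,0])@u,(W-[.578,.2487,0])@w,W[...,2]],-1)
m=(abs(Q[...,0])<.07)&(abs(Q[...,1])<.04)&(Q[...,2]>.0365)&(Q[...,2]<.05);q=Q[m];print(len(q),np.percentile(q,[1,99],axis=0).round(4),q.mean(0).round(4))
(c,s,an)=cv2.minAreaRect((W[m][:,:2]*1000).astype(np.float32));print(c,s,an)
print([ (n,spotter.find_in(t,n)[:1]) for n in ("spare_tile","sample_pot")])
```

```text
t 24.42 grasp [0.6564 0.2355 0.2065] yaw 169.39 pitch 24.63 yz 0.006 j [ 0.23  1.23 -1.39  1.04  0.82  1.83  0.55] F [-0.2  1.3  1.3] w 0.0917 gf 0.0
680 [[-0.0561 -0.0288  0.0366]
 [ 0.0588  0.03    0.0436]] [0.0009 0.0006 0.0395]
(579.3609008789062, 248.85923767089844) (60.51889419555664, 119.63446807861328) 79.30489349365234
[('spare_tile', [{'rect': [0.4737, 0.5001, 0.0443, 0.0966], 'confidence': 0.58}]), ('sample_pot', [])]
```

View pics/fin.png

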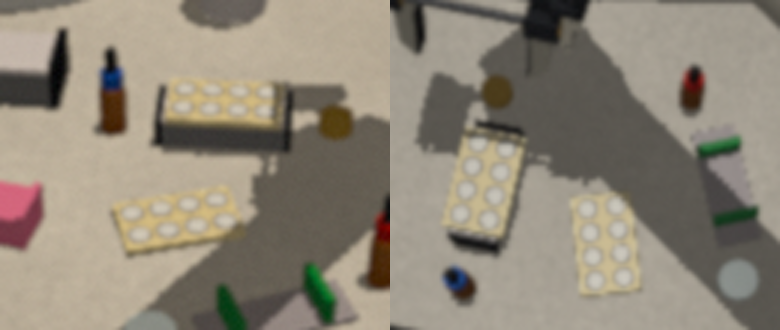

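The side half shows the tile wells up on the white stand at about (222,100), and the top half shows it there at (485,185). It lies flat between the black lips, and the bottles, weight, dish and spare tile look unmoved.

```bash
python3 -c "
from workcell import arm
print(arm.job_done())"
```

```text
the job is handed in; nothing more can be done
None
```

The tile was stood in the drip slot and let go for about four seconds to drain. It now lies wells up, flat between the lips of the small white reading stand. I handed the job in at about 24.5 s, with nothing seen to have moved that shouldn't have.

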